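# Sort the clean cutlery into its drawer boxes

### The arm

A 6-joint arm with a two-finger parallel gripper is mounted at the origin on a cart in front of the work surface, level with it; the furniture and walls round the work are solid. World frame = base frame: x ahead of the robot, y to its left, z up, the work surface at z = 0. Lengths are in m, angles in degrees, forces in N, time in s.
With the tool pointing down it reaches from about 0.25 to 0.725 m from the base axis. Payload 9.7 kg.
Tool frame: the origin (TCP) lies midway between the tips of the shut fingers; the grasp point (between the pads) lies 19 mm behind it (bot.pinch_z is the distance from the TCP to the grasp point, in m); z points along the fingers, y is the direction in which the jaws open and shut (so a half turn about z gives the same grasp; the last joint's range is limited). The gripper opens to 85 mm and grips with 20 to 120 N. Pads are 22 mm wide; open, the fingers measure 114 mm over their backs; the gripper's body (76 mm by 85 mm) begins 54 mm behind the grasp point. The pads swing forward as they close: fully open they stand 13 mm farther back than shut.
Start: joints at [-74.828, 4.979, 10.078, 95.1, 0, 90], TCP at [0.144, -0.531, 0.231] pointing down, gripper open.
Joint ranges: [-179.16, 179.16], [-48.56, 103.87], [-65.8, 70.77], [-126.05, 130.52], [-82.76, 87.17], [-180, 180]. Speed limits (degrees/s): [127.2, 127.2, 147.25, 180, 180, 180].

### API

Orientations are given as [roll, pitch, yaw] about the fixed x, y, z axes, in that order (R = Rz(yaw) Ry(pitch) Rx(roll)).
In Python, from workcell import bot, imaging gives the robot as it stands.
- The arm moves only by the tool servo_tool, never from a script. Its argument "moves" is a list that holds one entry, the list of rows, each a list of 7 numbers: the turn, a rotation vector about the tool's x, y, z in rad, then the shift along the tool's x, y, z in cm, then the finger opening in cm, from 0 to 8.54. A call has 1 to 12 rows; each row shifts and turns the pose as measured when the row begins, along the tool's axes as they then stand; what a row does not reach is not made up. A row lasts 1/12 s, in which the tool goes at most 41.7 mm and 7.16 degrees, less where a joint would pass 70% of its speed; a pose out of reach is approached as far as the arm can. A call is refused whole if a number of a shift passes 4.17 or a number of a turn 0.125, either way. A call with a gripper value outside its range is refused whole. The fingers move at their own pace and stop on an object; "force" is the grip in N (left out, the last holds). Time passes only in rows, so rows that do not move let the fingers close. It gives the time, the measured TCP pose, the force and the opening at its end, in the units of the state.
- bot.get_obs(): the state, without advancing time (a new reading comes with each control period).
- imaging.camera(name): name is "scene" or "side" or "wrist"; returns the picture (420x560x3 uint8, blue, green, red); there is no depth.
- imaging.calibration(name): a dict with "fx", "fy", "cx", "cy" (pixels), "D" ([k1, k2, p1, p2, k3] as OpenCV has them; the pictures are not rectified), "camera_from_world" (4x4, takes a point from world to camera coordinates). Camera axes: x right, y down, z forward; pixel columns grow to the right and rows downward; lengths in m; the calibration is good to about 2 mm. A picture is of the moment at which its call begins: read the wrist's pose just before it. calibration takes no time and is no camera call; for the wrist camera it gives the pose at the moment of the call.
- bot.job_done(): hands the job in, once; it reports no verdict.
The state is a dict: "time": time; "q": joint angles; "qd": joint speeds; "joint_efforts": joint torques, N m; "ee_pos": TCP position; "tcp_rot": TCP orientation; "wrist_force": force on the tool from outside, world axes, zero at the start; "torque": the same for the moment, N m; "opening": finger opening in m.
Only numpy, scipy, OpenCV 4.12 (cv2) and the standard library are available. Lean on these libraries where they do the work, as an engineer would, in place of code of your own. Each camera call takes 0.05 s, during which the arm holds its last target.

### The job

Put the clean cutlery away: lay the knife, the fork, the big spoon and the teaspoon each in the wooden box whose floor shows its own outline, so that each lies flat on the floor of its box, lengthwise and right way up. Let go of everything at the end, and leave the sugar jar and the mug standing where they are.

Things in the scene. Friction and masses are not known exactly. Their poses are not given: they have to be found in the camera images.
- knife: Loose table knife: smooth round-tipped blade 105 mm long, 19 mm wide; 210 mm long in all; steel head on a thin neck, cream riveted handle: a straight bar 16 mm wide, 10 mm thick, from x = -105 to -2 mm. Origin at mid-length, on the underside; x runs along the piece to the head, z up. Balances 9 mm from the origin on the handle side: take it across the handle, 20 mm behind the origin.
- fork: Loose fork: four tines, head 24 mm wide and about 55 mm long; 195 mm long in all; steel head on a thin neck, cream riveted handle: a straight bar 16 mm wide, 10 mm thick, from x = -98 to -2 mm. Origin at mid-length, on the underside; x runs along the piece to the head, z up. Balances 18 mm from the origin on the handle side: take it across the handle, 20 mm behind the origin.
- spoon: Loose bigger spoon: bowl 38 mm wide, 59 mm long; 190 mm long in all; steel head on a thin neck, cream riveted handle: a straight bar 16 mm wide, 10 mm thick, from x = -95 to -2 mm. Origin at mid-length, on the underside; x runs along the piece to the head, z up. Balances 10 mm from the origin on the handle side: take it across the handle, 20 mm behind the origin.
- teaspoon: Loose smaller spoon: bowl 28 mm wide, 43 mm long; 140 mm long in all; steel head on a thin neck, cream riveted handle: a straight bar 14 mm wide, 10 mm thick, from x = -70 to -2 mm. Origin at mid-length, on the underside; x runs along the piece to the head, z up. Balances 9 mm from the origin on the handle side: take it across the handle, 20 mm behind the origin.
- knife_box: Fixed open box of pale wood with a full-size dark outline of the knife burnt into its floor (otherwise all boxes are alike). Outside 246 x 92 x 36 mm, inside 234 x 80 mm, 30 mm deep. Origin under its centre, on its underside, 3 mm above the worktop (cork mat); inner floor at z = 6 mm, rim at z = 36 mm; x runs along its length to the outline's head, y across.
- fork_box: Fixed open box of pale wood with a full-size dark outline of the fork burnt into its floor (otherwise all boxes are alike). Outside 246 x 92 x 36 mm, inside 234 x 80 mm, 30 mm deep. Origin under its centre, on its underside, 3 mm above the worktop (cork mat); inner floor at z = 6 mm, rim at z = 36 mm; x runs along its length to the outline's head, y across.
- spoon_box: Fixed open box of pale wood with a full-size dark outline of the spoon burnt into its floor (otherwise all boxes are alike). Outside 246 x 92 x 36 mm, inside 234 x 80 mm, 30 mm deep. Origin under its centre, on its underside, 3 mm above the worktop (cork mat); inner floor at z = 6 mm, rim at z = 36 mm; x runs along its length to the outline's head, y across.
- teaspoon_box: Fixed open box of pale wood with a full-size dark outline of the teaspoon burnt into its floor (otherwise all boxes are alike). Outside 246 x 92 x 36 mm, inside 234 x 80 mm, 30 mm deep. Origin under its centre, on its underside, 3 mm above the worktop (cork mat); inner floor at z = 6 mm, rim at z = 36 mm; x runs along its length to the outline's head, y across.
- sugar_jar: Bystander: clear glass storage jar with a lid, 80 mm across, 163 mm tall, standing behind the boxes. Origin under its centre.
- mug: Bystander: white spotted mug, 92 mm across, 93 mm tall, on a slate coaster at the near right. Origin on its underside, below the middle of its extent with the handle.
Not all that is in view belongs to the job. What is shaped like the spoon but purple is not meant.

How it is judged:
By the outcome, as a careful person would: the job done as asked, in the order asked, and still so for the second after the job is handed in, with the robot touching nothing.
It also fails if it takes over 125 s, if anything falls off the work surface, if the arm or the gripper's body presses on something with over 40 N, if the wrist force passes 120 N, or if a joint passes its speed limit or range.

## Working session

There is one attempt and no reset: what is moved stays moved. The work goes in short steps, Python scripts to look and compute and a tool call to move; the robot and the scene stay as the last step left them, time stands still between calls to the robot, and variables do not carry over. Pictures are saved under pics/ and viewed, and the job is handed in when it is done.

Besides the shell and the picture viewer there is one more tool, called after ">>>" in YAML: its name, and indented under it one key for each argument. servo_tool: Moves the arm, as the interface text tells. Its arguments: {"type":"object","properties":{"moves":{"type":"array","items":{"type":"array","items":{"type":"array","items":{"type":"number"}}}},"force":{"type":"number"}},"required":["moves"]}

```bash
mkdir -p pics; ls; python3 - <<'E'
from workcell import bot, imaging
import cv2
o=bot.get_obs(); print(o)
for n in ["scene","side","wrist"]:
    c=imaging.calibration(n); print(n,c)
    cv2.imwrite(f"pics/{n}0.png",imaging.camera(n))
E
```

```text
pics
{'time': 0.0, 'q': array([-7.48273084e+01,  5.01058683e+00,  1.00352322e+01,  9.51004116e+01,
        3.92393907e-04,  8.99992959e+01]), 'qd': array([-0.04562659, -0.01316273, -0.07824873,  0.03528706,  0.02389131,
       -0.02081017]), 'joint_efforts': array([-1.17470539e-03, -5.20390248e+01,  4.64798498e+01,  1.63979887e-02,
        2.33304951e-05,  2.90716102e-06]), 'ee_pos': array([ 0.1438923 , -0.53060359,  0.23059497]), 'tcp_rot': array([-1.79924234e+02, -3.93324630e-04,  1.51733952e+01]), 'wrist_force': array([-0.35113095,  1.19220672, -0.03451626]), 'torque': array([-0.0081038 , -0.00555106, -0.02434197]), 'opening': 0.08586976636550846}
scene {'fx': 424.7419740059805, 'fy': 424.7419740059805, 'cx': 291.9642880103553, 'cy': 210.03786580118663, 'D': array([-0.06198028,  0.        ,  0.        ,  0.        ,  0.        ]), 'camera_from_world': array([[ 0.88296164, -0.4694401 , -0.00217392, -0.52972063],
       [-0.31583775, -0.59061489, -0.74257698,  0.15892982],
       [ 0.34731146,  0.6563536 , -0.6697572 ,  1.27021757],
       [ 0.        ,  0.        ,  0.        ,  1.
[... 218 characters left out ...]
 array([[-0.96653221, -0.25539583, -0.02425814,  0.49568834],
       [-0.12318742,  0.54497071, -0.82935625,  0.14793747],
       [ 0.2250341 , -0.79861123, -0.55819329,  1.53185642],
       [ 0.        ,  0.        ,  0.        ,  1.        ]])}
wrist {'fx': 307.89040933493914, 'fy': 307.89040933493914, 'cx': 276.91484519365, 'cy': 210.47897774312884, 'D': array([-0.04133553,  0.        ,  0.        ,  0.        ,  0.        ]), 'camera_from_world': array([[ 0.26052177, -0.96546643, -0.00172339, -0.54944649],
       [-0.91607262, -0.24775619,  0.31532178, -0.04125418],
       [-0.30485958, -0.08056944, -0.94898325,  0.38095305],
       [ 0.        ,  0.        ,  0.        ,  1.        ]])}
```

View pics/scene0.png

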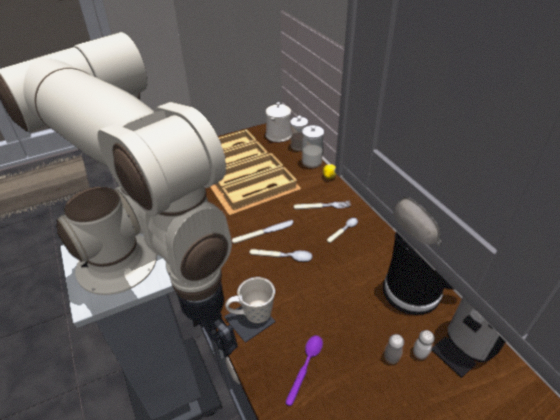

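View pics/side0.png

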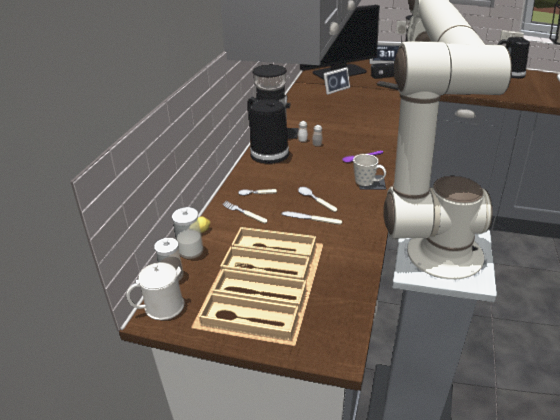

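View pics/wrist0.png

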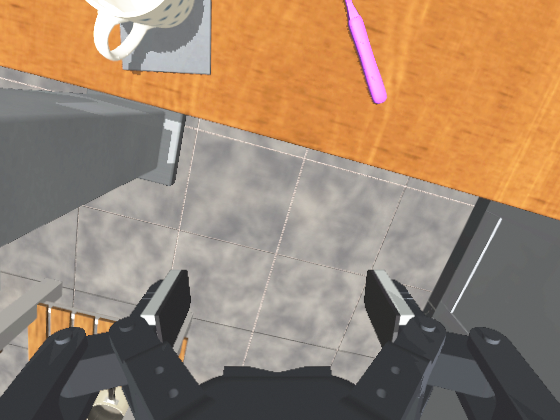

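The scene picture shows the four cream-handled pieces (knife about 265,232; fork 322,205; spoon 281,254; teaspoon 343,229), and the purple decoy at 305,370. In the side picture the boxes lie at (270,245), (265,265), (262,290), (250,315). I'll enlarge those next.

```bash
python3 - <<'E'
import cv2
s=cv2.imread("pics/side0.png"); 
cv2.imwrite("pics/c1.png",cv2.resize(s[170:345,190:350],None,fx=3.4,fy=3.4,interpolation=cv2.INTER_CUBIC))
s=cv2.imread("pics/scene0.png")
cv2.imwrite("pics/c2.png",cv2.resize(s[120:275,205:370],None,fx=3.8,fy=3.8,interpolation=cv2.INTER_CUBIC))
E
```

```text
(no output)
```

View pics/c1.png

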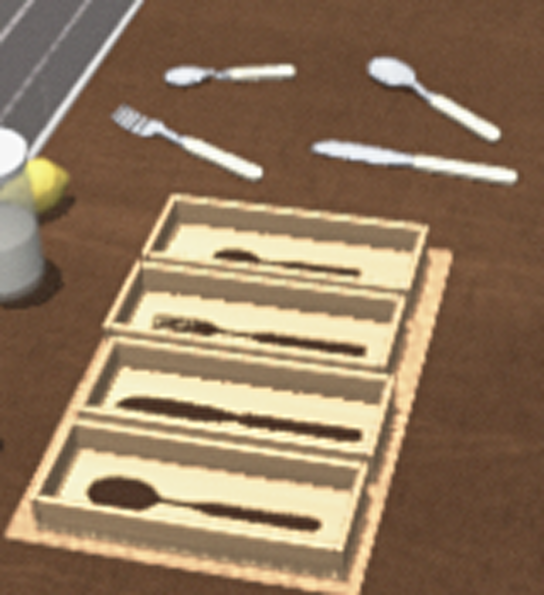

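View pics/c2.png

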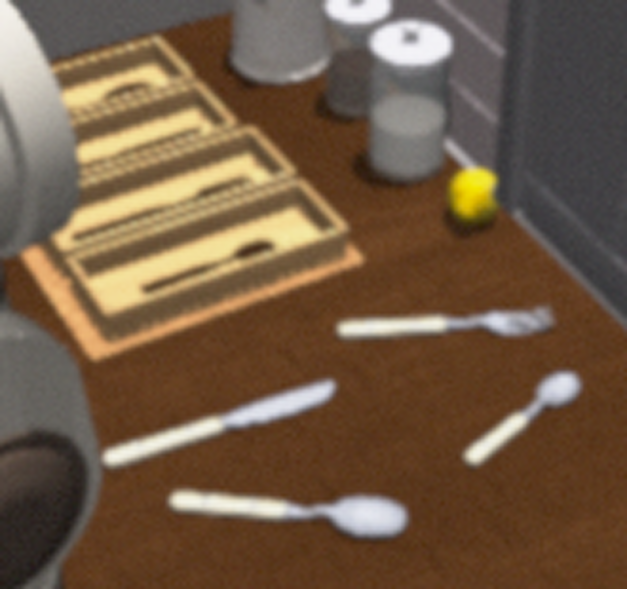

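```bash
cat > h.py <<'E'
import numpy as np,cv2
from workcell import bot, imaging
def ray(n,uv,z,c=None):
    c=c or imaging.calibration(n)
    K=np.array([[c['fx'],0,c['cx']],[0,c['fy'],c['cy']],[0,0,1]])
    p=cv2.undistortPoints(np.float64(uv).reshape(-1,1,2),K,np.array(c['D'])).reshape(-1,2)
    M=c['camera_from_world'];R=M[:3,:3];t=M[:3,3]
    o=-R.T@t; d=np.c_[p,np.ones(len(p))]@R
    return o+d*((z-o[2])/d[:,2])[:,None]
def seg(n,m,z,c=None):
    """axis of blob: ends and centre in world plane z"""
    ys,xs=np.nonzero(m); P=ray(n,np.c_[xs,ys],z,c)[:,:2]
    ctr,(w,h),a=cv2.minAreaRect((P*1000).astype(np.float32))
    mu=P.mean(0); u,s,vt=np.linalg.svd(P-mu,full_matrices=False); v=vt[0]; v=v*np.sign(v[0])
    pr=(P-mu)@v
    return mu,np.degrees(np.arctan2(v[1],v[0])),pr.min(),pr.max(),len(xs),(w,h)
E
python3 - <<'E'
from h import *
for n in ["side","scene"]:
    im=cv2.imread(f"pics/{n}0.png"); b,g,r=[im[...,i].astype(int) for i in range(3)]
    cream=((r>150)&(g>140)&(b>100)&(r-b>10)&(r-b<75)).astype(np.uint8)
    piece=((r>100)&(g>100)&(b>90)).astype(np.uint8)
    for nm,m in (("cream",cream),("piece",piece)):
        k,l,st,ce=cv2.connectedComponentsWithStats(m,connectivity=8)
        for i in range(1,k):
            if st[i,4]<25 or st[i,4]>1500: continue
            mu,a,lo,hi,N,wh=seg(n,l==i,0.006)
            if not(0.2<mu[0]<0.75 and -0.35<mu[1]<0.15): continue
            print(n,nm,ce[i].round(1),"mu",mu.round(4),"ang",round(a,1),"len",round(hi-lo,3),"ends",round(lo,3),round(hi,3),N)
    
E
```

```text
side cream [266.3 190.6] mu [ 0.6415 -0.2147] ang 16.6 len 0.07 ends -0.035 0.034 47
side cream [326.6 204.1] mu [ 0.4101 -0.1765] ang -37.6 len 0.104 ends -0.049 0.056 57
side cream [255.2 214.4] mu [ 0.6357 -0.0604] ang -22.2 len 0.093 ends -0.048 0.046 32
side cream [254.9 217.5] mu [ 0.6309 -0.0426] ang -22.3 len 0.092 ends -0.045 0.048 31
side cream [328.2 218.4] mu [ 0.3882 -0.0928] ang -6.9 len 0.102 ends -0.047 0.056 47
side cream [324.3 220.3] mu [ 0.3989 -0.0788] ang -3.7 len 0.083 ends -0.04 0.043 26
side piece [316.2 197.7] mu [ 0.4548 -0.2091] ang -37.0 len 0.2 ends -0.106 0.094 230
side piece [256.6 191.2] mu [ 0.6754 -0.2031] ang 16.0 len 0.14 ends -0.071 0.069 167
side piece [244.5 211.6] mu [ 0.6776 -0.0686] ang -22.3 len 0.201 ends -0.1 0.1 235
side piece [311.5 217. ] mu [ 0.4451 -0.0882] ang -3.0 len 0.21 ends -0.104 0.106 307
scene cream [307.5 205.3] mu [ 0.6338 -0.0497] ang -23.2 len 0.094 ends -0.047 0.048 105
scene cream [180.  220.1] mu [0.2252 0.0847] ang 29.9 len 0.088 ends -0.036 0.051 91
scene cream [247.1 235.7] mu [ 0.393  -0.0865] ang -3.0 len 0.108 e
[... 287 characters left out ...]
ne cream [242.9 285.1] mu [ 0.3039 -0.261 ] ang 32.6 len 0.069 ends -0.037 0.033 43
scene cream [256.3 300.5] mu [ 0.3151 -0.3271] ang -22.8 len 0.066 ends -0.025 0.041 151
scene piece [243.  198.9] mu [0.4528 0.0863] ang -23.3 len 0.325 ends -0.124 0.2 318
scene piece [321.6 204.9] mu [ 0.6774 -0.0707] ang -24.3 len 0.194 ends -0.098 0.096 275
scene piece [342.6 228.9] mu [ 0.6774 -0.2029] ang 17.8 len 0.145 ends -0.074 0.07 206
scene piece [258.  231.2] mu [ 0.4326 -0.0844] ang -10.0 len 0.226 ends -0.105 0.121 422
scene piece [283.6 253.8] mu [ 0.4596 -0.2092] ang -33.9 len 0.191 ends -0.106 0.084 399
scene piece [253.1 296.8] mu [ 0.3131 -0.3111] ang 44.2 len 0.144 ends -0.073 0.071 1317
```

```bash
python3 - <<'E'
from h import *
c=np.array([190,170])
# rough rim corners in crop c1 (far-left, far-right, near-right, near-left)
B={"tea":[(174,197),(428,228),(405,295),(142,262)],"fork":[(138,265),(405,297),(387,376),(105,333)],"knife":[(110,341),(391,379),(368,465),(78,420)],"spoon":[(73,422),(367,467),(347,550),(34,500)]}
for k,v in B.items():
    P=ray("side",np.array(v)/3.4+c,0.039)[:,:2]
    print(k,P.round(3).tolist(),"ctr",P.mean(0).round(3), "L",np.linalg.norm(P[0]-P[1]).round(3),np.linalg.norm(P[1]-P[2]).round(3))
im=cv2.imread("pics/side0.png"); g=im.max(2)
for k,(x0,y0,x1,y1) in {"tea":(205,240,365,280),"fork":(150,312,370,358),"knife":(115,392,365,445),"spoon":(82,470,325,535)}.items():
    m=np.zeros(g.shape,bool); X0,Y0,X1,Y1=[int(round(t)) for t in (x0/3.4+190,y0/3.4+170,x1/3.4+190,y1/3.4+170)]
    sub=g[Y0:Y1,X0:X1]; mm=(sub<130).astype(np.uint8)
    kk,l,st,_=cv2.connectedComponentsWithStats(mm)
    m[Y0:Y1,X0:X1]=mm>0
    mu,a,lo,hi,N,_=seg("side",m,0.009); d=np.array([np.cos(np.radians(a)),np.sin(np.radians(a))])
    print(k,mu.round(4),round(a,1),round(hi-lo,3),"mid",(mu+d*(lo+hi)/2).round(4),N)
E
```

```text
tea [[0.64, 0.066], [0.399, 0.059], [0.398, 0.156], [0.636, 0.165]] ctr [0.518 0.112] L 0.241 0.097
fork [[0.638, 0.17], [0.398, 0.159], [0.39, 0.26], [0.634, 0.264]] ctr [0.515 0.213] L 0.241 0.102
knife [[0.627, 0.272], [0.386, 0.263], [0.381, 0.362], [0.618, 0.369]] ctr [0.503 0.317] L 0.241 0.099
spoon [[0.621, 0.372], [0.381, 0.365], [0.376, 0.45], [0.619, 0.459]] ctr [0.499 0.412] L 0.24 0.086
tea [0.5273 0.1004] 0.3 0.134 mid [0.5227 0.1004] 63
fork [0.5088 0.2028] 2.1 0.18 mid [0.5172 0.2031] 134
knife [0.507  0.3039] 3.8 0.202 mid [0.5065 0.3038] 254
spoon [0.5165 0.4053] 4.1 0.185 mid [0.5049 0.4045] 289
```

```bash
cat >> h.py <<'E'
from scipy.spatial.transform import Rotation as Ro
def go(x,y,z,yaw):
    o=bot.get_obs(); R=Ro.from_euler('xyz',o['tcp_rot'],degrees=True); T=Ro.from_euler('xyz',[180,0,yaw],degrees=True)
    rv=(R.inv()*T).as_rotvec(); d=T.inv().apply(np.array([x,y,z])-o['ee_pos'])*100; d0=R.inv().apply(np.array([x,y,z])-o['ee_pos'])*100
    print("t",round(o['time'],2),"pos",o['ee_pos'].round(4),"rot",o['tcp_rot'].round(2),"F",o['wrist_force'].round(1),"open",round(o['opening'],4))
    print("turn rad",rv.round(4),"shift after turn cm",d.round(2),"norm",np.linalg.norm(d).round(2),"| before turn",d0.round(2))
E
python3 -c "
from h import *
go(.425,-.0865,.10,-3)"
```

```text
t 0.15 pos [ 0.1439 -0.5307  0.2308] rot [-179.95    0.     15.17] F [ 0.3  0.2 -0.5] open 0.0852
turn rad [-9.000e-04  2.000e-04  3.171e-01] shift after turn cm [ 25.75 -45.83  13.08] norm 54.17 | before turn [ 38.75 -35.5   13.11]
```

>>> servo_tool:
  moves:
    - [[0,0,0.106,0,0,0,8.5],[0,0,0.106,0,0,0,8.5],[0,0,0.106,0,0,0,8.5],[0,0,0,1.9,-3.4,0.7,6],[0,0,0,1.9,-3.4,0.7,6],[0,0,0,1.9,-3.4,0.7,6],[0,0,0,1.9,-3.4,0.7,6],[0,0,0,1.9,-3.4,0.7,6],[0,0,0,1.9,-3.4,0.7,6],[0,0,0,1.9,-3.4,0.7,6],[0,0,0,1.9,-3.4,0.7,6],[0,0,0,1.9,-3.4,0.7,6]]

```text
time: 1.15
ee_pos: [0.338, -0.2299, 0.1611]
tcp_rot: [-179.7, 0.2, -4.7]
wrist_force: [0.2, -1.0, 1.0]
opening: 0.0601
```

```bash
python3 -c "
from h import *
go(.425,-.0865,.10,-3)"
```

```text
t 1.15 pos [ 0.338  -0.2299  0.1611] rot [-1.7975e+02  1.5000e-01 -4.7100e+00] F [ 0.2 -1.   1. ] open 0.0601
turn rad [-0.0045  0.0026 -0.0298] shift after turn cm [  7.94 -14.78   6.11] norm 17.85 | before turn [  7.51 -14.98   6.15]
```

>>> servo_tool:
  moves:
    - [[-0.004,0.003,-0.03,0,0,0,4],[0,0,0,1.6,-3,0.5,4],[0,0,0,1.6,-3,0.5,4],[0,0,0,1.6,-3,0.5,4],[0,0,0,1.6,-3,0.5,4],[0,0,0,1.5,-2.8,0.5,4],[0,0,0,0,0,0,4],[0,0,0,0,0,0,4]]

```text
time: 1.82
ee_pos: [0.4285, -0.0724, 0.1328]
tcp_rot: [-179.9, 0.0, -2.3]
wrist_force: [0.7, -0.0, -0.2]
opening: 0.04
```

```bash
python3 - <<'E'
from h import *
go(.425,-.0865,.10,-3)
c=imaging.calibration("wrist"); im=imaging.camera("wrist"); cv2.imwrite("pics/w1.png",im)
E
```

```text
t 1.82 pos [ 0.4285 -0.0724  0.1328] rot [-1.7993e+02  1.0000e-02 -2.3200e+00] F [ 0.7 -0.  -0.2] open 0.04
turn rad [-0.0012  0.0002  0.0118] shift after turn cm [-0.27  1.43  3.28] norm 3.59 | before turn [-0.29  1.43  3.28]
```

View pics/w1.png

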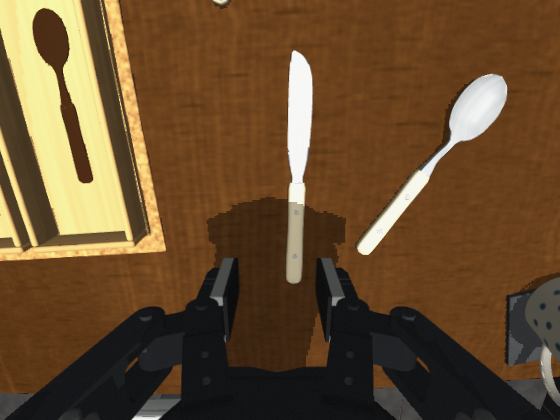

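The wrist view shows the knife upright, with its neck at (297,183) and handle end at (293,283). The spoon's handle end is at (364,250). The teaspoon box is at the upper left.

```bash
cat >> h.py <<'E'
def measure(im,c,box,zs,thr=95,nm=""):
    """box: pixel window (x0,y0,x1,y1): bright, low-saturation blob -> world axis"""
    x0,y0,x1,y1=box; m=np.zeros(im.shape[:2],np.uint8); i=im.astype(int)
    q=(i.min(2)>thr)&(i.max(2)-i.min(2)<80); m[y0:y1,x0:x1]=q[y0:y1,x0:x1]
    k,l,st,_=cv2.connectedComponentsWithStats(m); j=1+np.argmax(st[1:,4]); 
    mu,a,lo,hi,N,wh=seg("wrist",l==j,zs,c); d=np.array([np.cos(np.radians(a)),np.sin(np.radians(a))])
    mid=mu+d*(lo+hi)/2
    print(nm,"mid",mid.round(4),"ang",round(a,2),"len",round(hi-lo,4),"grasp",(mid-.02*d).round(4),"wh",np.round(wh,1),N)
E
python3 - <<'E'
from h import *
c=imaging.calibration("wrist"); im=cv2.imread("pics/w1.png")
measure(im,c,(270,30,325,300),.007,nm="knife")
measure(im,c,(270,185,325,300),.009,nm="knifehandle")
measure(im,c,(345,50,520,265),.007,nm="spoon")
E
```

```text
knife mid [ 0.4479 -0.0914] ang -3.12 len 0.2092 grasp [ 0.4279 -0.0903] wh [ 20.4 209.1] 4222
knifehandle mid [ 0.394  -0.0882] ang -3.31 len 0.0988 grasp [ 0.374 -0.087] wh [15.2 98.7] 1452
spoon mid [ 0.4505 -0.2067] ang -35.82 len 0.1911 grasp [ 0.4343 -0.195 ] wh [ 39.2 190.7] 4546
```

```bash
python3 -c "
from h import *
go(.427,-.089,.003,-3.1)"
```

```text
t 1.87 pos [ 0.4283 -0.0728  0.1327] rot [-1.7991e+02  1.0000e-02 -2.3800e+00] F [ 0.4  0.1 -0.6] open 0.0401
turn rad [-0.0015  0.0001  0.0126] shift after turn cm [-0.05  1.63 12.97] norm 13.08 | before turn [-0.06  1.65 12.97]
```

>>> servo_tool:
  moves:
    - [[-0.0015,0,0.0126,-0.05,0.8,2,4],[0,0,0,0,0.8,2.5,4],[0,0,0,0,0,2.5,4],[0,0,0,0,0,2,4],[0,0,0,0,0,0.5,4],[0,0,0,0,0,0,4]]

```text
time: 2.37
ee_pos: [0.4259, -0.0955, 0.0367]
tcp_rot: [179.9, -0.2, -3.5]
wrist_force: [-1.1, 0.3, 0.8]
opening: 0.0402
```

```bash
python3 -c "
from h import *
go(.427,-.089,.003,-3.1)"
```

```text
t 2.37 pos [ 0.4259 -0.0955  0.0367] rot [179.9   -0.21  -3.5 ] F [-1.1  0.3  0.8] open 0.0402
turn rad [ 0.0018 -0.0037 -0.0069] shift after turn cm [ 0.07 -0.65  3.37] norm 3.43 | before turn [ 0.06 -0.66  3.37]
```

>>> servo_tool:
  moves:
    - [[0.0018,-0.0037,-0.0069,0.1,-0.65,1,4],[0,0,0,0,0,1,4],[0,0,0,0,0,0.5,4],[0,0,0,0,0,0,4]]

```text
time: 2.7
ee_pos: [0.4287, -0.0902, 0.0128]
tcp_rot: [180.0, -0.2, -3.2]
wrist_force: [-0.2, -0.1, -0.7]
opening: 0.04
```

```bash
python3 -c "
from h import *
go(.427,-.089,.003,-3.1)"
```

```text
t 2.7 pos [ 0.4287 -0.0902  0.0128] rot [179.97  -0.2   -3.2 ] F [-0.2 -0.1 -0.7] open 0.04
turn rad [ 0.0005 -0.0035 -0.0018] shift after turn cm [-0.17 -0.11  0.98] norm 1.0 | before turn [-0.18 -0.11  0.98]
```

>>> servo_tool:
  moves:
    - [[0,-0.0035,0,0,-0.1,0.5,4],[0,0,0,0,0,0.3,4],[0,0,0,0,0,0.1,4],[0,0,0,0,0,0,1.2],[0,0,0,0,0,0,1.2],[0,0,0,0,0,0,1.2],[0,0,0,0,0,0,1.2],[0,0,0,0,0,0,1.2]]
  force: 40

```text
time: 3.37
ee_pos: [0.4301, -0.089, 0.0046]
tcp_rot: [179.9, -0.1, -3.1]
wrist_force: [0.1, 0.1, -0.8]
opening: 0.0147
```

>>> servo_tool:
  moves:
    - [[0,0,0,0,0,0,0],[0,0,0,0,0,-0.5,0],[0,0,0,0,0,-1.5,0],[0,0,0,0,0,-3,0],[0,0,0,0,0,-3,0],[0,0,0,0,0,-2,0],[0,0,0,0,0,0,0]]

```text
time: 3.95
ee_pos: [0.4278, -0.0885, 0.1086]
tcp_rot: [180.0, 0.1, -3.1]
wrist_force: [1.6, 0.0, -0.1]
opening: 0.0144
```

```bash
python3 - <<'E'
from h import *
go(.486,.29,.15,3)
im=imaging.camera("wrist"); cv2.imwrite("pics/w2.png",im)
E
```

```text
t 3.95 pos [ 0.4278 -0.0885  0.1086] rot [ 1.7998e+02  1.2000e-01 -3.1500e+00] F [ 1.6  0.  -0.1] open 0.0144
turn rad [ 0.0002  0.0022 -0.1073] shift after turn cm [  7.79 -37.5   -4.14] norm 38.52 | before turn [  3.72 -38.12  -4.16]
```

View pics/w2.png

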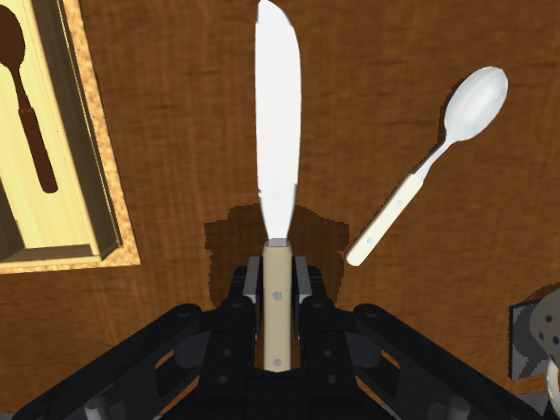

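Knife is held straight in the pads (neck at 278,245). Carrying it to above the knife box, then I'll measure that box from the wrist.

>>> servo_tool:
  moves:
    - [[0,0,-0.1,0,0,-1.5,0],[0,0,-0.007,0.4,-2,-1.5,0],[0,0,0,0.8,-3.5,-1,0],[0,0,0,0.8,-3.7,0,0],[0,0,0,0.8,-3.7,0,0],[0,0,0,0.8,-3.7,0,0],[0,0,0,0.8,-3.7,0,0],[0,0,0,0.8,-3.7,0,0],[0,0,0,0.8,-3.5,0,0],[0,0,0,0.8,-3,0,0],[0,0,0,0.4,-1.5,0,0],[0,0,0,0,0,0,0]]

```text
time: 5.0
ee_pos: [0.481, 0.1354, 0.1449]
tcp_rot: [-174.8, 1.0, 12.8]
wrist_force: [0.1, -0.0, -1.5]
opening: 0.0148
```

```bash
python3 - <<'E'
from h import *
go(.486,.30,.15,3)
c=imaging.calibration("wrist");im=imaging.camera("wrist"); cv2.imwrite("pics/w3.png",im); np.save("w3.npy",c)
im=imaging.camera("side"); cv2.imwrite("pics/s3.png",im)
E
```

```text
t 5.0 pos [0.481  0.1354 0.1449] rot [-174.79    1.     12.81] F [ 0.1 -0.  -1.5] open 0.0148
turn rad [-0.0893  0.0251  0.1703] shift after turn cm [  1.36 -16.41  -0.51] norm 16.47 | before turn [  4.12 -15.93   0.87]
```

View pics/w3.png

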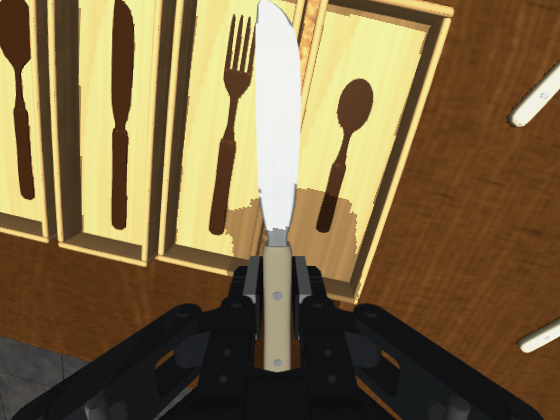

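The wrist view shows all four floor outlines: spoon (handle end 28,199), knife (119,230), fork (217,235) and teaspoon (bowl 357,78 to end 323,232).

```bash
python3 - <<'E'
from h import *
c=np.load("w3.npy",allow_pickle=True).item()
# piece lengths known: mid = end + L/2 along axis through outline's other point
for n,L,e,o in [("tea",.14,(322.5,232.5),(357,79)),("fork",.195,(217,235),(239,14)),("knife",.21,(119.5,230),(122,60)),("spoon",.19,(28,199),(14,40))]:
    P=ray("wrist",[e,o],.009,c)[:,:2]; d=P[1]-P[0]; l=np.linalg.norm(d); d/=l
    print(n,"end",P[0].round(4),"ang",np.degrees(np.arctan2(d[1],d[0])).round(2),"len",l.round(4),"mid",(P[0]+d*L/2).round(4))
# box inner/outer rim corners near end at z=.039
for n,p in [("tea nr",(357,300)),("tea far r",(451,10)),("tea/fork nl",(254,273)),("fork nl",(160,258)),("knife nl",(60,244)),("knife nr",(150,264))]:
    print(n,ray("wrist",[p],.039,c)[0].round(4))
E
```

```text
tea end [0.4527 0.0963] ang 3.69 len 0.1395 mid [0.5226 0.1008]
fork end [0.423  0.1971] ang 3.85 len 0.1963 mid [0.5203 0.2037]
knife end [0.4013 0.2994] ang 2.14 len 0.1639 mid [0.5062 0.3033]
spoon end [0.4101 0.4029] ang 2.57 len 0.1528 mid [0.505  0.4071]
tea nr [0.4072 0.052  0.039 ]
tea far r [0.6459 0.0601 0.039 ]
tea/fork nl [0.4093 0.1511 0.039 ]
fork nl [0.4003 0.2411 0.039 ]
knife nl [0.3872 0.3429 0.039 ]
knife nr [0.391  0.2503 0.039 ]
```

>>> servo_tool:
  moves:
    - [[-0.03,0.008,0.057,0,0,0,0],[-0.03,0.008,0.057,0,0,0,0],[-0.03,0.008,0.057,0,0,0,0],[0,0,0,0.1,-2,0,0],[0,0,0,0.2,-2.5,0,0],[0,0,0,0.2,-2.5,0,0],[0,0,0,0.2,-2.5,0,0],[0,0,0,0.2,-2.5,0,0],[0,0,0,0.2,-1.5,0,0],[0,0,0,0.1,-0.5,0,0],[0,0,0,0,0,0,0]]

```text
time: 6.02
ee_pos: [0.4895, 0.1461, 0.1544]
tcp_rot: [-174.4, 0.3, 13.5]
wrist_force: [0.1, -0.4, -0.2]
opening: 0.0142
```

```bash
python3 - <<'E'
from h import *
go(.492,.303,.1,3)
E
```

```text
t 6.02 pos [0.4895 0.1461 0.1544] rot [-174.37    0.3    13.53] F [ 0.1 -0.4 -0.2] open 0.0142
turn rad [-0.0976  0.0142  0.1834] shift after turn cm [  1.07 -15.66   5.44] norm 16.61 | before turn [  3.94 -14.59   6.88]
```

```bash
python3 - <<'E'
from h import *
o=bot.get_obs(); print(o['q'].round(2),o['qd'].round(2),o['joint_efforts'].round(1))
E
```

```text
[ 13.48  -1.05  -4.78  86.57   5.63 179.95] [1.04 0.42 0.32 0.13 0.1  0.1 ] [  0.2 -46.1  47.5   0.1   0.4  -0. ]
```

Joint 6 is at its 180° limit: tool yaw = q1 − q6 + 180. The box is reachable only with the gripper half-turned, so I'll lay the knife back on its clear spot, turn the tool 180° and regrasp.

```bash
python3 - <<'E'
from h import *
go(.43,-.0885,.1,-3)
E
```

```text
t 6.02 pos [0.4895 0.1461 0.1544] rot [-174.37    0.3    13.53] F [ 0.1 -0.4 -0.2] open 0.0142
turn rad [-0.0969  0.0193  0.288 ] shift after turn cm [-4.72 23.74  5.44] norm 24.81 | before turn [-11.25  21.85   3.37]
```

>>> servo_tool:
  moves:
    - [[0,0,0,-1,2,0,0],[0,0,0,-1.3,2.5,0.1,0],[0,0,0.03,-1.2,2.5,0.1,0],[-0.02,0,0.05,-1.0,2.6,0.1,0],[-0.02,0,0.05,-0.9,2.6,0.1,0],[-0.02,0,0.05,-0.8,2.6,0.1,0],[-0.02,0,0.05,-0.6,2.6,0.1,0],[0,0,0.04,-0.5,2,0.1,0],[0,0,0,-0.3,1,0.1,0],[0,0,0,0,0,0,0]]

```text
time: 6.85
ee_pos: [0.4418, -0.0735, 0.1312]
tcp_rot: [-179.5, 1.2, -2.2]
wrist_force: [0.5, 0.3, -1.0]
opening: 0.0146
```

```bash
python3 - <<'E'
from h import *
go(.43,-.0885,.03,-3)
E
```

```text
t 6.85 pos [ 0.4418 -0.0735  0.1312] rot [-179.49    1.23   -2.21] F [ 0.5  0.3 -1. ] open 0.0146
turn rad [-0.0088  0.0216  0.0137] shift after turn cm [-1.1   1.56 10.12] norm 10.29 | before turn [-0.9   1.63 10.12]
```

>>> servo_tool:
  moves:
    - [[-0.009,0.0216,0.0137,0,0.5,1,0],[0,0,0,0,0,2,0],[0,0,0,0,0,2.5,0],[0,0,0,0,0,2,0],[0,0,0,0,0,1,0],[0,0,0,0,0,0,0],[0,0,0,0,0,0,0]]

```text
time: 7.43
ee_pos: [0.4436, -0.0755, 0.0448]
tcp_rot: [-179.9, -0.3, -2.6]
wrist_force: [-0.2, -0.5, -1.1]
opening: 0.0146
```

```bash
python3 - <<'E'
from h import *
go(.44,-.08,.006,-3)
E
```

```text
t 7.43 pos [ 0.4436 -0.0755  0.0448] rot [-179.93   -0.28   -2.6 ] F [-0.2 -0.5 -1.1] open 0.0146
turn rad [-0.0013 -0.0048  0.007 ] shift after turn cm [-0.34  0.47  3.88] norm 3.93 | before turn [-0.36  0.47  3.88]
```

>>> servo_tool:
  moves:
    - [[0,-0.0048,0,0,0,1.5,0],[0,0,0,0,0,1.2,0],[0,0,0,0,0,0.6,0],[0,0,0,0,0,0.2,0],[0,0,0,0,0,0,0],[0,0,0,0,0,0,0]]

```text
time: 7.93
ee_pos: [0.447, -0.0747, 0.0132]
tcp_rot: [-179.9, -0.3, -2.4]
wrist_force: [0.6, -0.7, -0.6]
opening: 0.0145
```

```bash
python3 - <<'E'
from h import *
go(.44,-.08,.006,-3)
E
```

```text
t 7.93 pos [ 0.447  -0.0747  0.0132] rot [-179.94   -0.34   -2.43] F [ 0.6 -0.7 -0.6] open 0.0145
turn rad [-0.001  -0.0059  0.0099] shift after turn cm [-0.67  0.57  0.72] norm 1.13 | before turn [-0.68  0.56  0.72]
```

>>> servo_tool:
  moves:
    - [[0,-0.005,0,0,0,0.5,0],[0,0,0,0,0,0.25,0],[0,0,0,0,0,0,0],[0,0,0,0,0,0,0],[0,0,0,0,0,0,4],[0,0,0,0,0,0,4],[0,0,0,0,0,0,4],[0,0,0,0,0,-2,4],[0,0,0,0,0,-3,4],[0,0,0,0,0,-3,4],[0,0,0,0,0,-1,4],[0,0,0,0,0,0,4]]

```text
time: 8.93
ee_pos: [0.4465, -0.0749, 0.0995]
tcp_rot: [-179.9, -0.0, -2.5]
wrist_force: [0.0, -1.0, -0.4]
opening: 0.04
```

>>> servo_tool:
  moves:
    - [[0,0,-0.12,0,0,0,4],[0,0,-0.12,0,0,0,4],[0,0,-0.12,0,0,0,4],[0,0,-0.12,0,0,0,4],[0,0,-0.12,0,0,0,4],[0,0,-0.12,0,0,0,4],[0,0,-0.12,0,0,0,4],[0,0,-0.12,0,0,0,4],[0,0,-0.12,0,0,0,4],[0,0,-0.12,0,0,0,4],[0,0,-0.12,0,0,0,4],[0,0,-0.12,0,0,0,4]]

```text
time: 9.93
ee_pos: [0.4436, -0.0744, 0.0869]
tcp_rot: [-179.5, -0.1, 83.2]
wrist_force: [0.3, -1.3, -0.1]
opening: 0.04
```

>>> servo_tool:
  moves:
    - [[0,0,-0.12,0,0,0,4],[0,0,-0.12,0,0,0,4],[0,0,-0.12,0,0,0,4],[0,0,-0.12,0,0,0,4],[0,0,-0.12,0,0,0,4],[0,0,-0.12,0,0,0,4],[0,0,-0.12,0,0,0,4],[0,0,-0.12,0,0,0,4],[0,0,-0.12,0,0,0,4],[0,0,-0.12,0,0,0,4],[0,0,-0.12,0,0,0,4],[0,0,-0.12,0,0,0,4]]

```text
time: 10.93
ee_pos: [0.4382, -0.0735, 0.0705]
tcp_rot: [180.0, -1.4, 169.1]
wrist_force: [-0.2, -0.2, -0.5]
opening: 0.0405
```

```bash
python3 - <<'E'
from h import *
go(.447,-.0747,.1,177)
np.save("w4.npy",imaging.calibration("wrist")); im=imaging.camera("wrist"); cv2.imwrite("pics/w4.png",im)
E
```

```text
t 10.93 pos [ 0.4382 -0.0735  0.0705] rot [179.97  -1.41 169.1 ] F [-0.2 -0.2 -0.5] open 0.0405
turn rad [ 0.0023 -0.0245 -0.1379] shift after turn cm [-0.88 -0.07 -2.95] norm 3.08 | before turn [-0.81  0.05 -2.97]
```

View pics/w4.png

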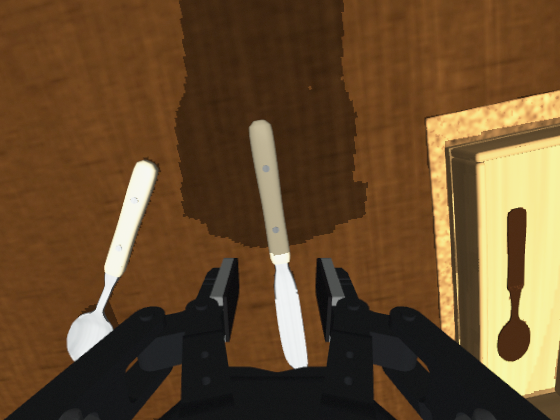

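The knife lies flat, with its handle end at (261,124) and neck at (281,258), between the open fingers.

```bash
python3 - <<'E'
from h import *
c=np.load("w4.npy",allow_pickle=True).item(); im=cv2.imread("pics/w4.png")
measure(im,c,(240,110,310,255),.009,thr=85,nm="handle")
measure(im,c,(240,110,320,372),.007,thr=85,nm="knife")
P=ray("wrist",[(261,121),(281,258)],.009,c); print(P)
d=(P[1]-P[0])[:2];d/=np.linalg.norm(d); print("grasp",P[0,:2]+.085*d)
E
```

```text
handle mid [ 0.4091 -0.0735] ang -2.58 len 0.0966 grasp [ 0.3891 -0.0726] wh [15.  96.6] 2803
knife mid [ 0.4628 -0.0761] ang -2.61 len 0.2041 grasp [ 0.4428 -0.0752] wh [ 20.3 204.1] 5327
[[ 0.36191473 -0.06971787  0.009     ]
 [ 0.45973132 -0.07514715  0.009     ]]
grasp [ 0.4467841  -0.07442852]
```

```bash
python3 - <<'E'
from h import *
go(.445,-.0745,.003,177.4)
E
```

```text
t 10.98 pos [ 0.4381 -0.0735  0.0703] rot [179.95  -1.43 169.63] F [-0.5 -0.3 -0.9] open 0.0401
turn rad [ 0.0025 -0.0249 -0.1356] shift after turn cm [-0.7  -0.07  6.73] norm 6.77 | before turn [-0.87  0.02  6.71]
```

>>> servo_tool:
  moves:
    - [[0,-0.012,-0.068,0,0,0,4],[0,-0.012,-0.068,0,0,0,4],[0,0,0,-0.4,0,1.5,4],[0,0,0,-0.3,0,1.5,4],[0,0,0,0,0,1,4],[0,0,0,0,0,0.4,4],[0,0,0,0,0,0,4]]

```text
time: 11.57
ee_pos: [0.4431, -0.0734, 0.0189]
tcp_rot: [179.8, -0.3, 176.8]
wrist_force: [0.2, -0.5, -0.9]
opening: 0.0399
```

```bash
python3 - <<'E'
from h import *
go(.445,-.0745,.003,177.4)
E
```

```text
t 11.57 pos [ 0.4431 -0.0734  0.0189] rot [179.83  -0.25 176.85] F [ 0.2 -0.5 -0.9] open 0.0399
turn rad [ 0.003  -0.0044 -0.0097] shift after turn cm [-0.2  -0.1   1.59] norm 1.61 | before turn [-0.21 -0.11  1.59]
```

>>> servo_tool:
  moves:
    - [[0.003,-0.004,-0.01,-0.2,-0.1,0.8,4],[0,0,0,0,0,0.5,4],[0,0,0,0,0,0.2,4],[0,0,0,0,0,0,0],[0,0,0,0,0,0,0],[0,0,0,0,0,0,0],[0,0,0,0,0,0,0],[0,0,0,0,0,0,0]]

```text
time: 12.23
ee_pos: [0.4457, -0.0747, 0.0039]
tcp_rot: [-180.0, 0.1, 177.3]
wrist_force: [-0.3, 0.2, -0.9]
opening: 0.0144
```

>>> servo_tool:
  moves:
    - [[0,0,0,0,0,-0.5,0],[0,0,0,0,0,-1.5,0],[0,0,0,0,0,-3,0],[0,0,0,0,0,-3,0],[0,0,0,0,0,-3,0],[0,0,0,0,0,-2,0],[0,0,0,0,0,0,0]]

```text
time: 12.82
ee_pos: [0.4435, -0.0743, 0.1403]
tcp_rot: [-180.0, -0.1, 177.3]
wrist_force: [0.5, -0.7, -0.3]
opening: 0.015
```

```bash
python3 - <<'E'
from h import *
go(.492,.303,.14,183)
np.save("w5.npy",imaging.calibration("wrist")); im=imaging.camera("wrist"); cv2.imwrite("pics/w5.png",im)
E
```

```text
t 12.82 pos [ 0.4435 -0.0743  0.1403] rot [-1.7999e+02 -1.0000e-01  1.7731e+02] F [ 0.5 -0.7 -0.3] open 0.015
turn rad [-0.0001 -0.0018 -0.0993] shift after turn cm [-6.820e+00  3.742e+01  3.000e-02] norm 38.04 | before turn [-3.080e+00  3.792e+01  2.000e-02]
```

View pics/w5.png

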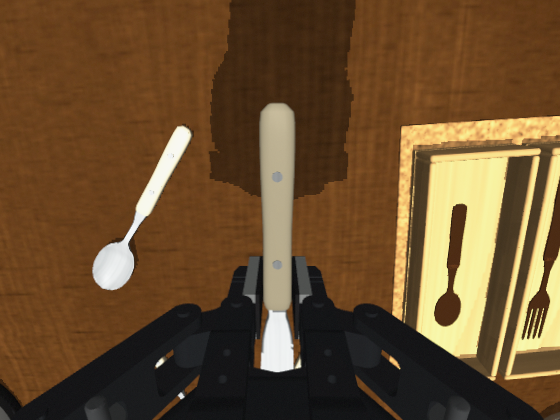

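Knife gripped with its handle end at (277,104), and joint 6 now has room.

```bash
python3 - <<'E'
from h import *
c=np.load("w5.npy",allow_pickle=True).item()
P=ray("wrist",[(277,104)],.1403+.006,c)[0]; print(P, "mid x", P[0]+.105)
E
```

```text
[ 0.3598269  -0.07073931  0.1463    ] mid x 0.4648269003476712
```

>>> servo_tool:
  moves:
    - [[0,0,-0.05,0,1.5,0,0],[0,0,-0.05,-0.3,2.5,0,0],[0,0,0,-0.6,3,0,0],[0,0,0,-0.6,3,-0.1,0],[0,0,0,-0.6,3,-0.1,0],[0,0,0,-0.6,3,-0.1,0],[0,0,0,-0.6,3,-0.1,0],[0,0,0,-0.6,3,-0.1,0],[0,0,0,-0.6,3,-0.1,0],[0,0,0,-0.5,3,-0.1,0],[0,0,0,-0.4,2.5,0,0],[0,0,0,0,1,0,0]]

```text
time: 13.87
ee_pos: [0.4791, 0.2544, 0.1318]
tcp_rot: [-179.8, -0.9, -177.1]
wrist_force: [-0.4, -0.5, -1.0]
opening: 0.0143
```

```bash
python3 - <<'E'
from h import *
go(.492,.303,.1,183)
E
```

```text
t 13.87 pos [0.4791 0.2544 0.1318] rot [-179.77   -0.92 -177.07] F [-0.4 -0.5 -1. ] open 0.0143
turn rad [-0.0041 -0.016  -0.0012] shift after turn cm [-1.54  4.79  3.18] norm 5.95 | before turn [-1.59  4.8   3.14]
```

>>> servo_tool:
  moves:
    - [[-0.004,-0.016,0,-0.5,1.5,0.5,0],[0,0,0,-0.5,1.6,1,0],[0,0,0,-0.2,1,1,0],[0,0,0,0,0,0,0],[0,0,0,0,0,0,0]]

```text
time: 14.28
ee_pos: [0.4864, 0.2981, 0.1]
tcp_rot: [-179.8, -0.4, -176.9]
wrist_force: [-0.0, 0.2, -1.1]
opening: 0.0146
```

```bash
python3 - <<'E'
from h import *
go(.489,.303,.015,183)
np.save("w6.npy",imaging.calibration("wrist")); im=imaging.camera("wrist"); cv2.imwrite("pics/w6.png",im)
E
```

```text
t 14.28 pos [0.4864 0.2981 0.1   ] rot [-179.77   -0.37 -176.86] F [-0.   0.2 -1.1] open 0.0146
turn rad [-0.0041 -0.0064  0.0024] shift after turn cm [-0.29  0.48  8.5 ] norm 8.52 | before turn [-0.34  0.51  8.5 ]
```

View pics/w6.png

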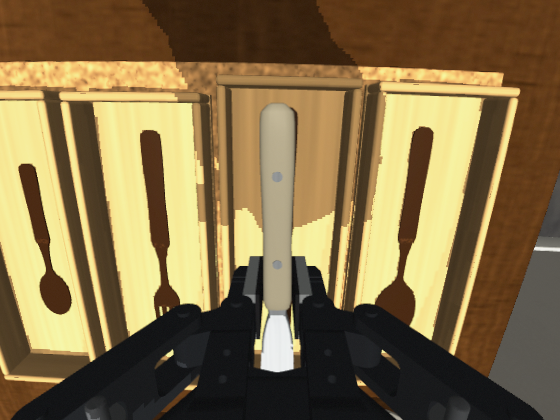

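The wrist view shows the knife over its own box; the near rim corners are at (217,78) and (362,80). Checking centring from the rims and outlines.

```bash
python3 - <<'E'
from h import *
c=np.load("w6.npy",allow_pickle=True).item()
P=ray("wrist",[(217,77),(362,79),(61,96),(209,98),(369,86),(518,92)],.039,c)[:,:2]; print(P.round(4).tolist())
for i,n in ((0,"knife"),(2,"fork"),(4,"spoon")):
    m=(P[i]+P[i+1])/2; d=P[i+1]-P[i]; L=np.linalg.norm(d); n2=np.array([d[1],-d[0]])/L
    print(n,m.round(4),"w",L.round(4),"ang",np.degrees(np.arctan2(n2[1],n2[0])).round(2),"ctr",(m+.123*n2).round(4))
# handle ends of outlines, floor
for n,p,L in (("tea",(26,163),.07),("fork",(150,130),.0975),("spoon",(424,127),.095)):
    Q=ray("wrist",[p],.009,c)[0,:2]; print(n,"end",Q.round(4),"mid",(Q+L*np.array([.9986,.052])).round(4))
E
```

```text
[[0.3875, 0.2551], [0.3837, 0.3446], [0.4026, 0.1545], [0.4001, 0.25], [0.3875, 0.3495], [0.3842, 0.446]]
knife [0.3856 0.2999] w 0.0896 ang 2.39 ctr [0.5085 0.305 ]
fork [0.4013 0.2023] w 0.0955 ang 1.53 ctr [0.5243 0.2056]
spoon [0.3859 0.3978] w 0.0965 ang 1.96 ctr [0.5088 0.402 ]
tea end [0.4533 0.0977] mid [0.5232 0.1013]
fork end [0.4239 0.1992] mid [0.5213 0.2042]
spoon end [0.4106 0.4028] mid [0.5055 0.4077]
```

>>> servo_tool:
  moves:
    - [[-0.004,-0.006,0,0,0.5,1,0],[0,0,0,0,0,2,0],[0,0,0,0,0,2,0],[0,0,0,0,0,1,0],[0,0,0,0,0,0,0],[0,0,0,0,0,0,0]]

```text
time: 14.83
ee_pos: [0.4872, 0.298, 0.0415]
tcp_rot: [180.0, 0.1, -177.2]
wrist_force: [1.2, 0.0, -0.0]
opening: 0.0147
```

```bash
python3 - <<'E'
from h import *
go(.487,.303,.014,183)
E
```

```text
t 14.83 pos [0.4872 0.298  0.0415] rot [ 1.7997e+02  1.4000e-01 -1.7718e+02] F [ 1.2  0.  -0. ] open 0.0147
turn rad [ 0.0005  0.0024 -0.0031] shift after turn cm [-0.01  0.5   2.75] norm 2.8 | before turn [0.   0.5  2.75]
```

>>> servo_tool:
  moves:
    - [[0,0,0,0,0.4,0.6,0],[0,0,0,0,0.2,1,0],[0,0,0,0,0,0.7,0],[0,0,0,0,0,0.3,0],[0,0,0,0,0,0,0],[0,0,0,0,0,0,0]]

```text
time: 15.33
ee_pos: [0.4886, 0.3049, 0.0165]
tcp_rot: [179.9, 0.4, -177.2]
wrist_force: [0.3, 0.0, -0.2]
opening: 0.0145
```

```bash
python3 - <<'E'
from h import *
go(.487,.303,.014,183)
E
```

```text
t 15.33 pos [0.4886 0.3049 0.0165] rot [ 179.86    0.35 -177.22] F [ 0.3  0.  -0.2] open 0.0145
turn rad [ 0.0025  0.0061 -0.0038] shift after turn cm [ 0.17 -0.18  0.25] norm 0.35 | before turn [ 0.17 -0.18  0.24]
```

>>> servo_tool:
  moves:
    - [[0,0.005,0,0,0,0.3,0],[0,0,0,0,0,0,0],[0,0,0,0,0,0,0],[0,0,0,0,0,0,3.2],[0,0,0,0,0,0,3.2],[0,0,0,0,0,0,3.2],[0,0,0,0,0,-1,3.2],[0,0,0,0,0,-3,3.2],[0,0,0,0,0,-3,3.2],[0,0,0,0,0,-3,3.2],[0,0,0,0,0,-2,4],[0,0,0,0,0,0,4]]

```text
time: 16.33
ee_pos: [0.4875, 0.3039, 0.1417]
tcp_rot: [179.9, -0.0, -177.2]
wrist_force: [-0.0, 0.7, -0.2]
opening: 0.0401
```

```bash
python3 - <<'E'
from h import *
go(.659,-.062,.12,157.5)
np.save("w7.npy",imaging.calibration("wrist")); im=imaging.camera("wrist"); cv2.imwrite("pics/w7.png",im)
E
```

```text
t 16.33 pos [0.4875 0.3039 0.1417] rot [ 1.7988e+02 -1.0000e-02 -1.7721e+02] F [-0.   0.7 -0.2] open 0.0401
turn rad [ 0.002  -0.0006  0.4413] shift after turn cm [-29.85 -27.24   2.17] norm 40.47 | before turn [-15.35 -37.38   2.09]
```

View pics/w7.png

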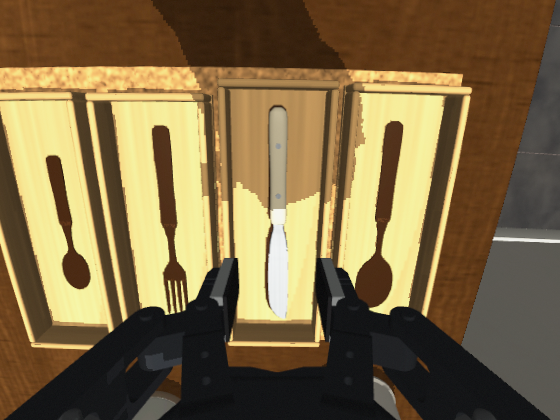

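Knife lies flat on its outline (278,105–315). Next is the fork.

>>> servo_tool:
  moves:
    - [[0,0,0,0,-1.5,0,4],[0,0,0,0,-3,-0.1,4],[0,0,0,0,-3.5,-0.1,4],[0,0,0,0,-3.5,-0.1,4],[0,0,0.05,0,-3.5,-0.1,4],[0,0,0.05,0,-3.5,-0.1,4],[0,0,0.05,0,-3.5,-0.1,4],[0,0,0.05,0,-3.5,-0.1,4],[0,0,0.05,0,-3,-0.1,4],[0,0,0.05,0,-3,-0.1,4],[0,0,0.05,0,-1.5,0,4],[0,0,0.05,0,0,0,4]]

```text
time: 17.38
ee_pos: [0.4655, -0.0439, 0.1383]
tcp_rot: [-179.6, -0.8, 159.1]
wrist_force: [-0.4, 0.1, -0.1]
opening: 0.0401
```

```bash
python3 - <<'E'
from h import *
go(.659,-.062,.12,157.5)
print("jar",ray("side",[(189,254)],0.0))
E
```

```text
t 17.38 pos [ 0.4655 -0.0439  0.1383] rot [-179.59   -0.77  159.11] F [-0.4  0.1 -0.1] open 0.0401
turn rad [-0.0073 -0.0134  0.0281] shift after turn cm [-18.57   5.74   1.83] norm 19.52 | before turn [-18.74   5.22   1.54]
jar [[0.77570272 0.18435152 0.        ]]
```

>>> servo_tool:
  moves:
    - [[-0.007,-0.013,0.028,-1,0.3,0,4],[0,0,0,-2.5,0.8,0,4],[0,0,0,-3,0.9,0.1,4],[0,0,0,-3,0.9,0.1,4],[0,0,0,-3,0.9,0.1,4],[0,0,0,-2.5,0.8,0,4],[0,0,0,-1.5,0.5,0,4],[0,0,0,-0.5,0.2,0,4],[0,0,0,0,0,0,4]]

```text
time: 18.13
ee_pos: [0.6409, -0.0702, 0.124]
tcp_rot: [-179.7, -0.7, 156.7]
wrist_force: [0.7, 0.6, -0.5]
opening: 0.0401
```

```bash
python3 - <<'E'
from h import *
go(.659,-.062,.12,157.5)
np.save("w8.npy",imaging.calibration("wrist")); im=imaging.camera("wrist"); cv2.imwrite("pics/w8.png",im)
E
```

```text
t 18.13 pos [ 0.6409 -0.0702  0.124 ] rot [-179.7    -0.73  156.75] F [ 0.7  0.6 -0.5] open 0.0401
turn rad [-0.0052 -0.0128 -0.0131] shift after turn cm [-1.36  1.45  0.4 ] norm 2.03 | before turn [-1.35  1.47  0.38]
```

View pics/w8.png

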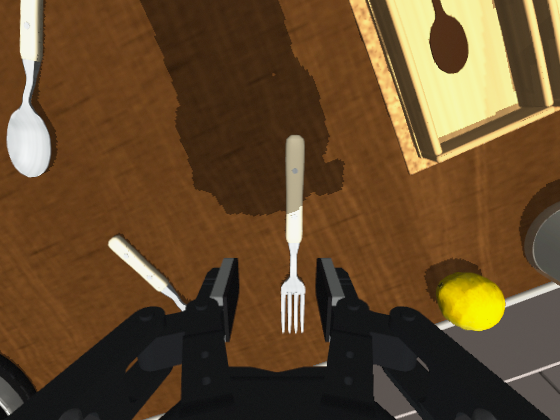

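```bash
python3 - <<'E'
from h import *
c=np.load("w8.npy",allow_pickle=True).item(); im=cv2.imread("pics/w8.png")
measure(im,c,(270,125,320,345),.006,thr=90,nm="fork")
measure(im,c,(270,125,320,243),.009,thr=90,nm="handle")
go(.658,-.0625,.003,157.3)
E
```

```text
fork mid [ 0.6804 -0.0719] ang -23.08 len 0.1983 grasp [ 0.662 -0.064] wh [ 23.5 198.3] 3031
handle mid [ 0.6328 -0.0517] ang -22.83 len 0.0953 grasp [ 0.6143 -0.0439] wh [14.5 95.3] 1774
t 18.18 pos [ 0.6402 -0.0701  0.1239] rot [-179.68   -0.76  156.75] F [-1.3  0.1 -0.5] open 0.0404
turn rad [-0.0055 -0.0134 -0.0096] shift after turn cm [-1.35  1.39 12.09] norm 12.24 | before turn [-1.5   1.47 12.06]
```

The wrist view shows the fork straight (handle end 294,137, tines 292,330) between the fingers. The lemon (472,301) is well clear.

>>> servo_tool:
  moves:
    - [[-0.005,-0.013,-0.007,-0.5,0.5,1,4],[0,0,0,-0.6,0.6,2,4],[0,0,0,-0.4,0.3,2,4],[0,0,0,0,0,2,4],[0,0,0,0,0,1,4],[0,0,0,0,0,0,4],[0,0,0,0,0,0,4]]

```text
time: 18.77
ee_pos: [0.6524, -0.0636, 0.0434]
tcp_rot: [-179.9, -0.0, 157.1]
wrist_force: [-0.7, 0.1, 1.1]
opening: 0.04
```

```bash
python3 - <<'E'
from h import *
go(.660,-.063,.003,157.1)
E
```

```text
t 18.77 pos [ 0.6524 -0.0636  0.0434] rot [-1.7995e+02 -4.0000e-02  1.5714e+02] F [-0.7  0.1  1.1] open 0.04
turn rad [-0.0009 -0.0008  0.0007] shift after turn cm [-0.68  0.36  4.04] norm 4.11 | before turn [-0.68  0.36  4.04]
```

>>> servo_tool:
  moves:
    - [[0,0,0,-0.4,0.2,1,4],[0,0,0,-0.3,0.1,1.3,4],[0,0,0,-0.1,0,1,4],[0,0,0,0,0,0.5,4],[0,0,0,0,0,0,4],[0,0,0,0,0,0,4]]

```text
time: 19.27
ee_pos: [0.6626, -0.0645, 0.0054]
tcp_rot: [180.0, 0.2, 157.1]
wrist_force: [0.5, -0.1, 0.5]
opening: 0.0399
```

```bash
python3 - <<'E'
from h import *
go(.660,-.063,.003,157.1)
E
```

```text
t 19.27 pos [ 0.6626 -0.0645  0.0054] rot [179.98   0.2  157.12] F [ 0.5 -0.1  0.5] open 0.0399
turn rad [0.0004 0.0035 0.0004] shift after turn cm [0.3  0.04 0.24] norm 0.38 | before turn [0.3  0.04 0.24]
```

Good; close and lift.

>>> servo_tool:
  moves:
    - [[0,0.003,0,0,0,0.2,4],[0,0,0,0,0,0,0],[0,0,0,0,0,0,0],[0,0,0,0,0,0,0],[0,0,0,0,0,0,0],[0,0,0,0,0,0,0],[0,0,0,0,0,-0.5,0],[0,0,0,0,0,-1.5,0],[0,0,0,0,0,-3,0],[0,0,0,0,0,-3,0],[0,0,0,0,0,-3,0],[0,0,0,0,0,-2,0]]

```text
time: 20.27
ee_pos: [0.6593, -0.0642, 0.1341]
tcp_rot: [-179.9, -0.5, 157.1]
wrist_force: [0.7, 0.5, 0.0]
opening: 0.0145
```

```bash
python3 - <<'E'
from h import *
go(.5,.203,.14,183)
np.save("w9.npy",imaging.calibration("wrist")); im=imaging.camera("wrist"); cv2.imwrite("pics/w9.png",im)
E
```

```text
t 20.27 pos [ 0.6593 -0.0642  0.1341] rot [-179.86   -0.53  157.13] F [0.7 0.5 0. ] open 0.0145
turn rad [-4.000e-04 -9.700e-03 -4.516e-01] shift after turn cm [14.51 27.52 -0.59] norm 31.11 | before turn [25.07 18.43 -0.4 ]
```

View pics/w9.png

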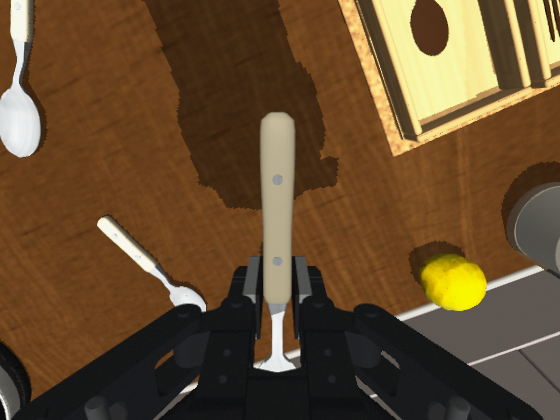

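```bash
python3 - <<'E'
from h import *
c=np.load("w9.npy",allow_pickle=True).item()
P=ray("wrist",[(277,113)],.1341+.006,c)[0]; d=np.linalg.norm(P[:2]-[.6593,-.0642]); print(P,d,"mid offset ahead of tcp",.0975-d)
E
```

```text
[ 0.58548122 -0.03367961  0.1401    ] 0.07987932412695804 mid offset ahead of tcp 0.01762067587304196
```

>>> servo_tool:
  moves:
    - [[0,-0.005,0,1.2,0.9,0,0],[0,-0.005,0,2.2,1.6,-0.1,0],[0,0,0,2.5,1.8,-0.1,0],[0,0,0,2.5,1.8,-0.1,0],[0,0,0,2.5,1.8,-0.1,0],[0,0,0,2.5,1.8,-0.1,0],[0,0,0,2.5,1.8,-0.1,0],[0,0,0,2.5,1.8,-0.1,0],[0,0,0,2.5,1.8,-0.1,0],[0,0,0,2,1.4,0,0],[0,0,0,1,0.7,0,0],[0,0,0,0,0,0,0]]

```text
time: 21.32
ee_pos: [0.5017, 0.1961, 0.1505]
tcp_rot: [179.8, 0.9, 156.9]
wrist_force: [0.9, 0.2, -0.1]
opening: 0.0142
```

>>> servo_tool:
  moves:
    - [[0,0,-0.1,0,0,-0.1,0],[0,0,-0.1,0,0,-0.1,0],[0,0,-0.1,0,0,-0.1,0],[0,0,-0.1,0,0,-0.1,0],[0,0,0,0,0,0,0]]

```text
time: 21.73
ee_pos: [0.502, 0.1956, 0.1558]
tcp_rot: [-179.9, 1.0, -179.0]
wrist_force: [-0.5, -0.2, -1.3]
opening: 0.0143
```

```bash
python3 - <<'E'
from h import *
go(.5,.203,.10,183)
E
```

```text
t 21.73 pos [0.502  0.1956 0.1558] rot [-179.86    1.03 -179.03] F [-0.5 -0.2 -1.3] open 0.0143
turn rad [-0.0028  0.0179 -0.0355] shift after turn cm [0.16 0.75 5.58] norm 5.64 | before turn [0.28 0.76 5.58]
```

>>> servo_tool:
  moves:
    - [[-0.003,0.018,-0.035,0,0.4,1,0],[0,0,0,0,0.3,2,0],[0,0,0,0,0.1,1.5,0],[0,0,0,0,0,0.5,0],[0,0,0,0,0,0,0]]

```text
time: 22.15
ee_pos: [0.5042, 0.2016, 0.1058]
tcp_rot: [179.9, 0.2, -178.0]
wrist_force: [-0.6, -1.0, -1.0]
opening: 0.0141
```

```bash
python3 - <<'E'
from h import *
go(.5025,.203,.014,183)
np.save("w10.npy",imaging.calibration("wrist")); im=imaging.camera("wrist"); cv2.imwrite("pics/w10.png",im)
E
```

```text
t 22.15 pos [0.5042 0.2016 0.1058] rot [ 1.7995e+02  1.5000e-01 -1.7796e+02] F [-0.6 -1.  -1. ] open 0.0141
turn rad [ 0.0009  0.0027 -0.0168] shift after turn cm [0.16 0.15 9.18] norm 9.18 | before turn [0.19 0.13 9.18]
```

View pics/w10.png

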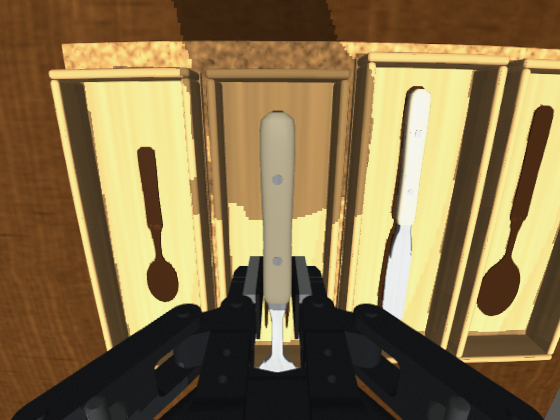

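Fork is over its own box, with the outline hidden beneath it (rims at 205 and 350). Descending.

>>> servo_tool:
  moves:
    - [[0,0.002,-0.017,0.1,0.1,1,0],[0,0,0,0,0,2,0],[0,0,0,0,0,2,0],[0,0,0,0,0,1.5,0],[0,0,0,0,0,0.5,0],[0,0,0,0,0,0,0]]

```text
time: 22.7
ee_pos: [0.506, 0.203, 0.0372]
tcp_rot: [179.8, 0.5, -177.0]
wrist_force: [-0.4, 0.8, -0.1]
opening: 0.0145
```

```bash
python3 - <<'E'
from h import *
go(.5025,.203,.014,183)
E
```

```text
t 22.7 pos [0.506  0.203  0.0372] rot [ 179.81    0.45 -177.02] F [-0.4  0.8 -0.1] open 0.0145
turn rad [ 0.0034  0.0079 -0.0004] shift after turn cm [0.35 0.02 2.32] norm 2.34 | before turn [0.36 0.01 2.32]
```

>>> servo_tool:
  moves:
    - [[0.003,0.007,0,0.3,0,0.8,0],[0,0,0,0,0,0.8,0],[0,0,0,0,0,0.5,0],[0,0,0,0,0,0.2,0],[0,0,0,0,0,0,0],[0,0,0,0,0,0,0]]

```text
time: 23.2
ee_pos: [0.5043, 0.2034, 0.015]
tcp_rot: [179.9, 0.2, -177.0]
wrist_force: [0.1, -0.4, -0.3]
opening: 0.014
```

```bash
python3 - <<'E'
from h import *
go(.5025,.203,.014,183)
E
```

```text
t 23.2 pos [0.5043 0.2034 0.015 ] rot [ 179.93    0.22 -177.02] F [ 0.1 -0.4 -0.3] open 0.014
turn rad [ 0.0013  0.0038 -0.0003] shift after turn cm [ 0.18 -0.03  0.1 ] norm 0.21 | before turn [ 0.18 -0.03  0.1 ]
```

>>> servo_tool:
  moves:
    - [[0,0.003,0,0,0,0.1,0],[0,0,0,0,0,0,0],[0,0,0,0,0,0,3.2],[0,0,0,0,0,0,3.2],[0,0,0,0,0,0,3.2],[0,0,0,0,0,-1,3.2],[0,0,0,0,0,-3,3.2],[0,0,0,0,0,-3,3.2],[0,0,0,0,0,-3,3.2],[0,0,0,0,0,-2,4],[0,0,0,0,0,0,4]]

```text
time: 24.12
ee_pos: [0.5032, 0.2028, 0.1428]
tcp_rot: [179.9, 0.0, -177.0]
wrist_force: [-0.1, -0.1, 0.3]
opening: 0.0399
```

```bash
python3 - <<'E'
from h import *
go(.4343,-.194,.13,144)
np.save("w11.npy",imaging.calibration("wrist")); im=imaging.camera("wrist"); cv2.imwrite("pics/w11.png",im)
E
```

```text
t 24.12 pos [0.5032 0.2028 0.1428] rot [ 1.7993e+02  2.0000e-02 -1.7702e+02] F [-0.1 -0.1  0.3] open 0.0399
turn rad [ 1.300e-03 -1.000e-04  6.804e-01] shift after turn cm [-17.75 -36.16   1.28] norm 40.3 | before turn [  8.95 -39.27   1.23]
```

View pics/w11.png

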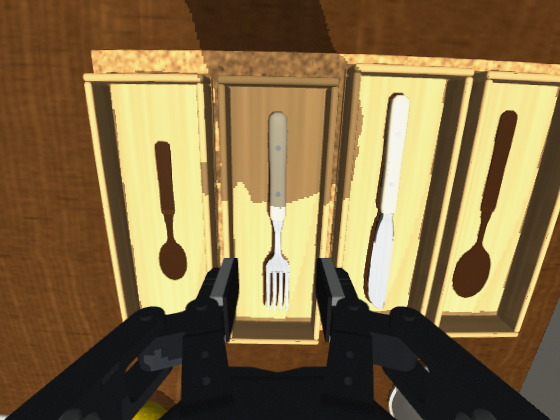

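Fork lies flat on its outline (278,112–310). Next: spoon (the steel one with the cream handle; the purple one stays).

>>> servo_tool:
  moves:
    - [[0,0,0,0.4,-1.8,0,4],[0,0,0,0.8,-3.4,0,4],[0,0,0,0.8,-3.6,0,4],[0,0,0,0.8,-3.6,0,4],[0,0,0,0.8,-3.6,0,4],[0,0,0,0.8,-3.6,0,4],[0,0,0,0.8,-3.6,0,4],[0,0,0,0.8,-3.6,0,4],[0,0,0,0.8,-3.6,0,4],[0,0,0,0.8,-3,0,4],[0,0,0,0.4,-1.5,0,4],[0,0,0,0,0,0,4]]

```text
time: 25.17
ee_pos: [0.4345, -0.163, 0.1331]
tcp_rot: [179.9, -0.4, -176.7]
wrist_force: [-0.3, -0.1, -0.6]
opening: 0.0399
```

>>> servo_tool:
  moves:
    - [[0,0,0.12,0,0,-0.1,4],[0,0,0.12,0,0,-0.1,4],[0,0,0.12,0,0,-0.1,4],[0,0,0.12,0,0,-0.1,4],[0,0,0.12,0,0,-0.1,4],[0,0,0.06,0,0,0,4],[0,0,0,0,0,0,4]]

```text
time: 25.75
ee_pos: [0.4325, -0.1596, 0.1337]
tcp_rot: [-179.8, -0.9, 143.8]
wrist_force: [-0.2, -0.4, -0.7]
opening: 0.0401
```

```bash
python3 - <<'E'
from h import *
go(.4343,-.194,.13,144)
np.save("w12.npy",imaging.calibration("wrist")); im=imaging.camera("wrist"); cv2.imwrite("pics/w12.png",im)
E
```

```text
t 25.75 pos [ 0.4325 -0.1596  0.1337] rot [-179.78   -0.9   143.76] F [-0.2 -0.4 -0.7] open 0.0401
turn rad [-0.0038 -0.0157 -0.0041] shift after turn cm [-2.17 -2.68  0.37] norm 3.46 | before turn [-2.18 -2.67  0.34]
```

View pics/w12.png

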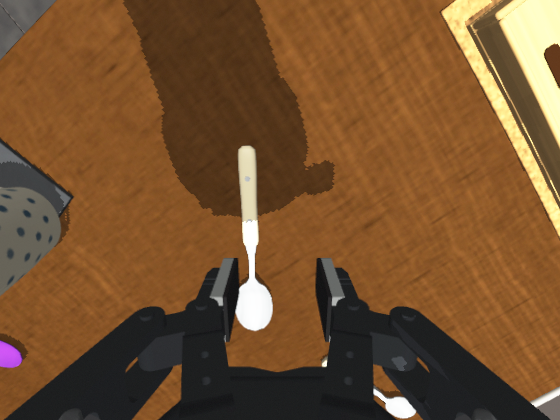

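The big steel spoon is at (248,148)–(255,330), the purple one only at (8,353), and the teaspoon bowl at (400,407). The one at 250 fits: steel bowl, cream riveted handle.

```bash
python3 - <<'E'
from h import *
c=np.load("w12.npy",allow_pickle=True).item(); im=cv2.imread("pics/w12.png")
cv2.imwrite("pics/w12c.png",cv2.resize(im[130:345,180:330],None,fx=2.7,fy=2.7))
measure(im,c,(232,140,275,222),.009,thr=90,nm="handle")
measure(im,c,(232,140,275,340),.006,thr=90,nm="spoon")
go(.434,-.1945,.003,143.7)
E
```

```text
handle mid [ 0.4015 -0.1707] ang -35.18 len 0.0687 grasp [ 0.3851 -0.1592] wh [15.7 68.7] 1271
spoon mid [ 0.452  -0.2068] ang -35.24 len 0.1923 grasp [ 0.4357 -0.1952] wh [ 38.5 192.2] 3428
t 25.8 pos [ 0.4325 -0.1596  0.1336] rot [-179.79   -0.9   143.97] F [ 0.3  0.3 -0.3] open 0.0401
turn rad [-0.0038 -0.0158  0.0048] shift after turn cm [-2.19 -2.72 13.06] norm 13.52 | before turn [-2.38 -2.69 13.04]
```

View pics/w12c.png

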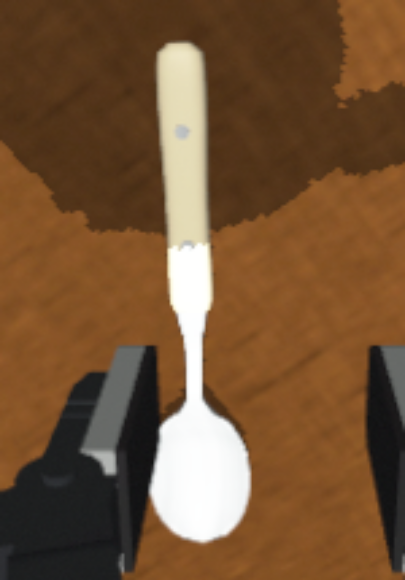

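Confirmed: steel bowl and cream riveted handle.

>>> servo_tool:
  moves:
    - [[-0.004,-0.015,-0.005,-0.7,-0.9,0.3,4],[0,0,0,-0.8,-1,1,4],[0,0,0,-0.5,-0.6,2,4],[0,0,0,0,0,2,4],[0,0,0,0,0,2,4],[0,0,0,0,0,1,4],[0,0,0,0,0,0,4],[0,0,0,0,0,0,4]]

```text
time: 26.47
ee_pos: [0.4348, -0.1889, 0.0465]
tcp_rot: [179.9, -0.1, 145.7]
wrist_force: [0.2, 0.8, 0.6]
opening: 0.0403
```

```bash
python3 - <<'E'
from h import *
go(.434,-.1945,.003,144.5)
E
```

```text
t 26.47 pos [ 0.4348 -0.1889  0.0465] rot [ 1.7994e+02 -6.0000e-02  1.4571e+02] F [0.2 0.8 0.6] open 0.0403
turn rad [ 0.0011 -0.001   0.0211] shift after turn cm [-0.26 -0.5   4.35] norm 4.38 | before turn [-0.26 -0.51  4.35]
```

>>> servo_tool:
  moves:
    - [[0,0,0.02,-0.2,-0.3,1,4],[0,0,0,-0.1,-0.2,1.3,4],[0,0,0,0,0,1,4],[0,0,0,0,0,0.5,4],[0,0,0,0,0,0,4],[0,0,0,0,0,0,4]]

```text
time: 26.97
ee_pos: [0.4369, -0.1955, 0.0095]
tcp_rot: [179.9, 0.3, 144.5]
wrist_force: [0.3, -0.4, 0.2]
opening: 0.0397
```

```bash
python3 - <<'E'
from h import *
go(.434,-.1945,.003,144.5)
E
```

```text
t 26.97 pos [ 0.4369 -0.1955  0.0095] rot [179.87   0.25 144.52] F [ 0.3 -0.4  0.2] open 0.0397
turn rad [0.0022 0.0044 0.0004] shift after turn cm [ 0.29 -0.09  0.65] norm 0.72 | before turn [ 0.29 -0.09  0.65]
```

>>> servo_tool:
  moves:
    - [[0.002,0.004,0,0.1,0,0.4,4],[0,0,0,0,0,0.25,4],[0,0,0,0,0,0,4],[0,0,0,0,0,0,0],[0,0,0,0,0,0,0],[0,0,0,0,0,0,0],[0,0,0,0,0,0,0],[0,0,0,0,0,0,0]]

```text
time: 27.63
ee_pos: [0.4373, -0.1952, 0.0046]
tcp_rot: [180.0, 0.2, 144.5]
wrist_force: [-0.8, 1.0, -0.9]
opening: 0.0145
```

>>> servo_tool:
  moves:
    - [[0,0,0,0,0,-0.5,0],[0,0,0,0,0,-1.5,0],[0,0,0,0,0,-3,0],[0,0,0,0,0,-3,0],[0,0,0,0,0,-3,0],[0,0,0,0,0,-2,0],[0,0,0,0,0,0,0]]

```text
time: 28.22
ee_pos: [0.4347, -0.1941, 0.1401]
tcp_rot: [-180.0, -0.1, 144.5]
wrist_force: [0.9, -0.5, -0.8]
opening: 0.0145
```

```bash
python3 - <<'E'
from h import *
go(.487,.405,.14,183)
np.save("w13.npy",imaging.calibration("wrist")); im=imaging.camera("wrist"); cv2.imwrite("pics/w13.png",im)
E
```

```text
t 28.22 pos [ 0.4347 -0.1941  0.1401] rot [-1.7999e+02 -1.0000e-01  1.4452e+02] F [ 0.9 -0.5 -0.8] open 0.0145
turn rad [ 3.000e-04 -1.700e-03 -6.716e-01] shift after turn cm [-8.350e+00  5.956e+01  1.000e-02] norm 60.14 | before turn [3.052e+01 5.182e+01 5.000e-02]
```

View pics/w13.png

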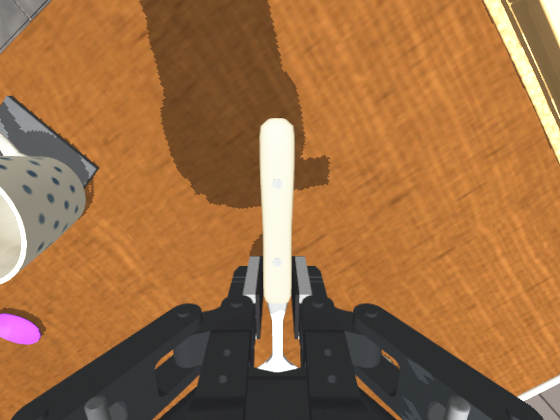

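Spoon held straight (handle end 277,119). Carrying it to the spoon box.

>>> servo_tool:
  moves:
    - [[0,0,-0.11,0,0,-0.1,0],[0,0,-0.11,0,0,-0.1,0],[0,0,-0.11,0,0,-0.1,0],[0,0,-0.11,0,0,-0.1,0],[0,0,-0.11,0,0,-0.1,0],[0,0,-0.11,0,0,-0.1,0],[0,0,0,-0.2,2,-0.1,0],[0,0,0,-0.4,3,-0.1,0],[0,0,0,-0.4,3.2,-0.1,0],[0,0,0,-0.4,3.2,-0.1,0],[0,0,0,-0.4,3.2,-0.1,0],[0,0,0,-0.4,3.2,-0.1,0]]

```text
time: 29.27
ee_pos: [0.4382, -0.012, 0.137]
tcp_rot: [179.6, -1.1, -176.2]
wrist_force: [0.5, -0.3, -1.3]
opening: 0.0145
```

```bash
python3 - <<'E'
from h import *
c=np.load("w13.npy",allow_pickle=True).item()
P=ray("wrist",[(277,119)],.1401+.006,c)[0]; d=np.linalg.norm(P[:2]-[.4347,-.1941]); print(d,"mid offset",.095-d)
go(.487,.405,.14,183)
E
```

```text
0.07723584754163144 mid offset 0.017764152458368557
t 29.27 pos [ 0.4382 -0.012   0.137 ] rot [ 179.63   -1.08 -176.21] F [ 0.5 -0.3 -1.3] open 0.0145
turn rad [ 0.0063 -0.0189  0.0138] shift after turn cm [-7.06 41.39 -0.3 ] norm 41.98 | before turn [-7.63 41.29 -0.18]
```

>>> servo_tool:
  moves:
    - [[0.006,-0.019,0.014,-0.5,3.2,-0.1,0],[0,0,0,-0.6,3.4,-0.1,0],[0,0,0,-0.6,3.4,-0.1,0],[0,0,0,-0.6,3.4,-0.1,0],[0,0,0,-0.6,3.4,-0.1,0],[0,0,0,-0.6,3.4,-0.1,0],[0,0,0,-0.6,3.4,-0.1,0],[0,0,0,-0.6,3.4,-0.1,0],[0,0,0,-0.6,3.4,-0.1,0],[0,0,0,-0.6,2.5,-0.1,0],[0,0,0,-0.3,1.5,0,0],[0,0,0,0,0,0,0]]

```text
time: 30.27
ee_pos: [0.4736, 0.3566, 0.1293]
tcp_rot: [-179.7, -0.9, -176.7]
wrist_force: [-0.6, 0.6, -0.6]
opening: 0.0147
```

```bash
python3 - <<'E'
from h import *
go(.4875,.405,.10,183)
E
```

```text
t 30.27 pos [0.4736 0.3566 0.1293] rot [-179.66   -0.93 -176.74] F [-0.6  0.6 -0.6] open 0.0147
turn rad [-0.006  -0.0162  0.0045] shift after turn cm [-1.64  4.76  2.93] norm 5.83 | before turn [-1.71  4.77  2.88]
```

>>> servo_tool:
  moves:
    - [[-0.006,-0.016,0.0045,-0.4,1.3,0.3,0],[0,0,0,-0.6,1.8,0.8,0],[0,0,0,-0.4,1.2,0.8,0],[0,0,0,-0.2,0.4,0.3,0],[0,0,0,0,0,0,0],[0,0,0,0,0,0,0]]

```text
time: 30.77
ee_pos: [0.4864, 0.405, 0.1004]
tcp_rot: [-179.8, -0.2, -177.1]
wrist_force: [1.1, -0.7, -0.1]
opening: 0.0145
```

```bash
python3 - <<'E'
from h import *
go(.4875,.405,.014,183)
np.save("w14.npy",imaging.calibration("wrist")); im=imaging.camera("wrist"); cv2.imwrite("pics/w14.png",im)
E
```

```text
t 30.77 pos [0.4864 0.405  0.1004] rot [-1.7979e+02 -1.6000e-01 -1.7710e+02] F [ 1.1 -0.7 -0.1] open 0.0145
turn rad [-0.0036 -0.0027 -0.0018] shift after turn cm [-0.11 -0.    8.64] norm 8.64 | before turn [-0.13  0.03  8.64]
```

View pics/w14.png

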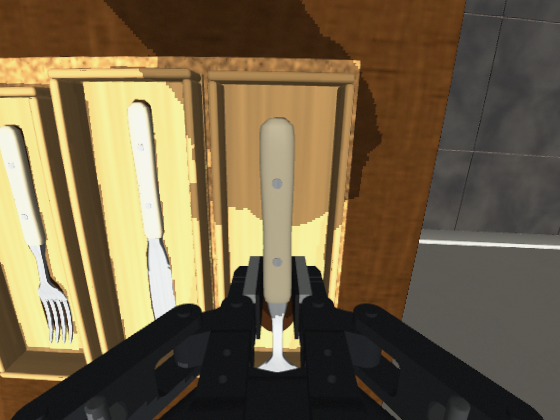

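Spoon centred over its box (rims 207–357). Lowering.

>>> servo_tool:
  moves:
    - [[-0.003,-0.002,0,0,0,1,0],[0,0,0,0,0,2,0],[0,0,0,0,0,2,0],[0,0,0,0,0,1.5,0],[0,0,0,0,0,0.5,0],[0,0,0,0,0,0,0]]

```text
time: 31.32
ee_pos: [0.4878, 0.4017, 0.0294]
tcp_rot: [179.8, 0.2, -177.3]
wrist_force: [-0.3, 0.6, -0.5]
opening: 0.0143
```

```bash
python3 - <<'E'
from h import *
go(.4875,.405,.014,183)
E
```

```text
t 31.32 pos [0.4878 0.4017 0.0294] rot [ 179.83    0.25 -177.34] F [-0.3  0.6 -0.5] open 0.0143
turn rad [ 0.0029  0.0043 -0.0059] shift after turn cm [0.02 0.33 1.54] norm 1.57 | before turn [0.03 0.33 1.54]
```

>>> servo_tool:
  moves:
    - [[0.003,0.004,-0.005,0,0.2,0.6,0],[0,0,0,0,0.1,0.6,0],[0,0,0,0,0,0.3,0],[0,0,0,0,0,0,0],[0,0,0,0,0,0,0]]

```text
time: 31.73
ee_pos: [0.4888, 0.4051, 0.0158]
tcp_rot: [179.9, 0.2, -177.1]
wrist_force: [0.1, 0.9, -0.0]
opening: 0.0143
```

```bash
python3 - <<'E'
from h import *
go(.4875,.405,.014,183)
E
```

```text
t 31.73 pos [0.4888 0.4051 0.0158] rot [ 1.7990e+02  1.6000e-01 -1.7707e+02] F [ 0.1  0.9 -0. ] open 0.0143
turn rad [ 0.0018  0.0028 -0.0012] shift after turn cm [ 0.14 -0.    0.18] norm 0.22 | before turn [ 0.14 -0.    0.18]
```

>>> servo_tool:
  moves:
    - [[0,0.002,0,0,0,0.2,0],[0,0,0,0,0,0,0],[0,0,0,0,0,0,3.2],[0,0,0,0,0,0,3.2],[0,0,0,0,0,0,3.2],[0,0,0,0,0,-1,3.2],[0,0,0,0,0,-3,3.2],[0,0,0,0,0,-3,3.2],[0,0,0,0,0,-3,3.2],[0,0,0,0,0,-2,4],[0,0,0,0,0,0,4]]

```text
time: 32.65
ee_pos: [0.4879, 0.4043, 0.1423]
tcp_rot: [179.9, 0.0, -177.1]
wrist_force: [0.5, -0.3, -0.1]
opening: 0.04
```

```bash
python3 - <<'E'
from h import *
go(.658,-.209,.13,197)
im=imaging.camera("wrist"); cv2.imwrite("pics/w15.png",im)
E
```

```text
t 32.65 pos [0.4879 0.4043 0.1423] rot [ 1.7991e+02  2.0000e-02 -1.7705e+02] F [ 0.5 -0.3 -0.1] open 0.04
turn rad [ 0.0015  0.0005 -0.2453] shift after turn cm [  1.66 -63.62   1.23] norm 63.65 | before turn [-13.84 -62.12   1.14]
```

View pics/w15.png

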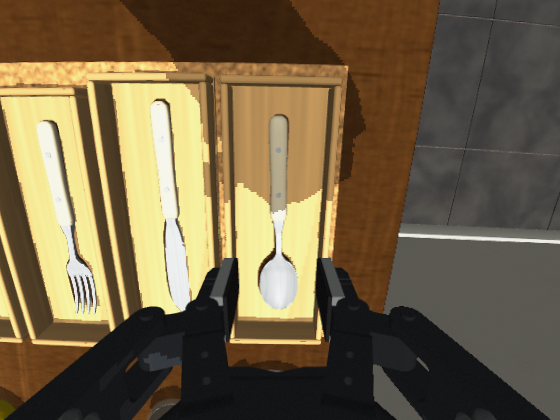

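Spoon lies on its outline (279,115–305). Last: teaspoon.

>>> servo_tool:
  moves:
    - [[0,0,0,0,-2,0,4],[0,0,0,0,-3.6,0,4],[0,0,0,0,-3.9,0,4],[0,0,0,0,-3.9,0,4],[0,0,0,0,-3.9,0,4],[0,0,0,0,-3.9,0,4],[0,0,0,0,-3.9,0,4],[0,0,0,0,-3.9,0,4],[0,0,0,0,-3.9,0,4],[0,0,0,0,-3.9,0,4],[0,0,0,0,-3.9,0,4],[0,0,0,0,-3.9,0,4]]

```text
time: 33.7
ee_pos: [0.5067, -0.0534, 0.1315]
tcp_rot: [179.9, -0.5, -176.3]
wrist_force: [0.6, 0.8, 0.6]
opening: 0.04
```

```bash
python3 - <<'E'
from h import *
go(.658,-.209,.13,197)
E
```

```text
t 33.7 pos [ 0.5067 -0.0534  0.1315] rot [ 179.94   -0.47 -176.34] F [0.6 0.8 0.6] open 0.04
turn rad [ 0.002  -0.008  -0.2329] shift after turn cm [ -9.92 -19.3    0.15] norm 21.7 | before turn [-14.1  -16.49   0.02]
```

>>> servo_tool:
  moves:
    - [[0,0,0,-1.6,-1.9,-0.1,4],[0,0,0,-2,-2.3,-0.1,4],[0,0,0,-2,-2.3,-0.1,4],[0,0,0,-2,-2.3,-0.1,4],[0,-0.004,-0.06,-2,-2.3,-0.1,4],[0,-0.004,-0.06,-1.5,-1.7,-0.1,4],[0,0,-0.06,-0.6,-0.8,0,4],[0,0,-0.06,0,0,0,4],[0,0,0,0,0,0,4],[0,0,0,0,0,0,4]]

```text
time: 34.53
ee_pos: [0.6331, -0.197, 0.126]
tcp_rot: [179.6, -0.6, -162.7]
wrist_force: [0.7, -0.7, 0.6]
opening: 0.0401
```

```bash
python3 - <<'E'
from h import *
go(.658,-.209,.13,197)
np.save("w16.npy",imaging.calibration("wrist")); im=imaging.camera("wrist"); cv2.imwrite("pics/w16.png",im)
E
```

```text
t 34.53 pos [ 0.6331 -0.197   0.126 ] rot [ 179.61   -0.59 -162.73] F [ 0.7 -0.7  0.6] open 0.0401
turn rad [ 0.0067 -0.0103  0.0047] shift after turn cm [-2.03 -1.87 -0.4 ] norm 2.79 | before turn [-2.02 -1.88 -0.44]
```

View pics/w16.png

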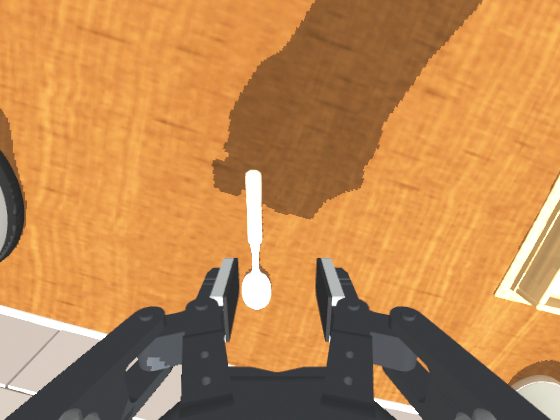

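Teaspoon is at (254,172)–(257,307).

```bash
python3 - <<'E'
from h import *
c=np.load("w16.npy",allow_pickle=True).item(); im=cv2.imread("pics/w16.png")
measure(im,c,(240,165,272,312),.006,thr=150,nm="tea")
measure(im,c,(240,165,272,240),.009,thr=150,nm="handle")
go(.658,-.209,.003,197)
E
```

```text
tea mid [ 0.6754 -0.205 ] ang 17.32 len 0.1411 grasp [ 0.6563 -0.2109] wh [141.1  27.8] 2257
handle mid [ 0.6379 -0.2164] ang 17.18 len 0.0638 grasp [ 0.6188 -0.2223] wh [63.8 13.9] 1058
t 34.58 pos [ 0.6329 -0.1968  0.1259] rot [ 179.6    -0.6  -162.73] F [ 0.4  0.1 -0.5] open 0.0402
turn rad [ 0.0069 -0.0105  0.0047] shift after turn cm [-2.04 -1.9  12.29] norm 12.61 | before turn [-2.16 -1.99 12.26]
```

>>> servo_tool:
  moves:
    - [[0.007,-0.01,0,-0.6,-0.6,0.5,4],[0,0,0,-0.7,-0.7,1.5,4],[0,0,0,-0.5,-0.5,2,4],[0,0,0,-0.1,-0.2,2,4],[0,0,0,0,0,1.5,4],[0,0,0,0,0,0.5,4],[0,0,0,0,0,0,4],[0,0,0,0,0,0,4]]

```text
time: 35.25
ee_pos: [0.6599, -0.2099, 0.0378]
tcp_rot: [-179.9, 0.1, -163.0]
wrist_force: [0.1, 0.3, -0.1]
opening: 0.0399
```

```bash
python3 - <<'E'
from h import *
go(.656,-.2105,.003,197.2)
E
```

```text
t 35.25 pos [ 0.6599 -0.2099  0.0378] rot [-1.7991e+02  1.0000e-01 -1.6301e+02] F [ 0.1  0.3 -0.1] open 0.0399
turn rad [-0.0016  0.0018 -0.0036] shift after turn cm [0.39 0.06 3.48] norm 3.5 | before turn [0.4  0.07 3.48]
```

>>> servo_tool:
  moves:
    - [[0,0.0018,0,0.3,0.1,1,4],[0,0,0,0.1,0,1.2,4],[0,0,0,0,0,0.8,4],[0,0,0,0,0,0.3,4],[0,0,0,0,0,0,4],[0,0,0,0,0,0,4]]

```text
time: 35.75
ee_pos: [0.6566, -0.2104, 0.0037]
tcp_rot: [-179.8, 0.2, -163.0]
wrist_force: [0.8, 0.4, 0.9]
opening: 0.0402
```

```bash
python3 - <<'E'
from h import *
go(.656,-.2105,.003,197.2)
E
```

```text
t 35.75 pos [ 0.6566 -0.2104  0.0037] rot [-1.7979e+02  1.6000e-01 -1.6302e+02] F [0.8 0.4 0.9] open 0.0402
turn rad [-0.0037  0.0028 -0.0039] shift after turn cm [0.06 0.01 0.07] norm 0.09 | before turn [0.06 0.01 0.07]
```

>>> servo_tool:
  moves:
    - [[0,0,0,0,0,0,0],[0,0,0,0,0,0,0],[0,0,0,0,0,0,0],[0,0,0,0,0,0,0],[0,0,0,0,0,0,0],[0,0,0,0,0,-0.5,0],[0,0,0,0,0,-1.5,0],[0,0,0,0,0,-3,0],[0,0,0,0,0,-3,0],[0,0,0,0,0,-3,0],[0,0,0,0,0,-2,0],[0,0,0,0,0,0,0]]

```text
time: 36.75
ee_pos: [0.6549, -0.2096, 0.1409]
tcp_rot: [-179.8, 0.1, -163.0]
wrist_force: [0.6, 0.3, 0.3]
opening: 0.0125
```

```bash
python3 - <<'E'
from h import *
go(.503,.1,.14,183)
np.save("w17.npy",imaging.calibration("wrist")); im=imaging.camera("wrist"); cv2.imwrite("pics/w17.png",im)
E
```

```text
t 36.75 pos [ 0.6549 -0.2096  0.1409] rot [-1.7985e+02  8.0000e-02 -1.6302e+02] F [0.6 0.3 0.3] open 0.0125
turn rad [-0.0025  0.0017  0.2439] shift after turn cm [13.55 31.72  0.09] norm 34.49 | before turn [ 5.490e+00  3.405e+01 -1.000e-02]
```

View pics/w17.png

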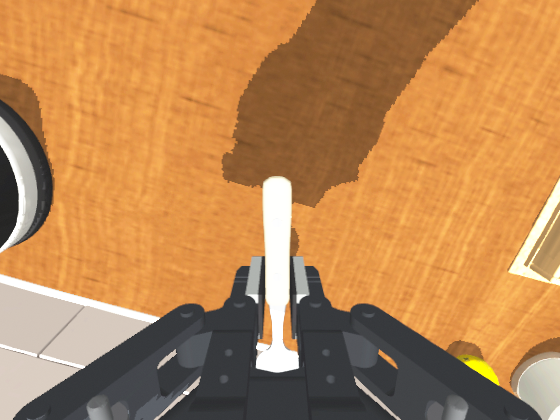

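Teaspoon held straight (handle end 277,178). Turning, then retracting x and moving y together.

>>> servo_tool:
  moves:
    - [[0,0,0.08,1,1,0,0],[0,0,0.08,2,2,-0.1,0],[0,0,0.08,2,3,-0.1,0],[0,0,0,1.6,3.3,-0.1,0],[0,0,0,1.4,3.4,-0.1,0],[0,0,0,1.2,3.4,-0.1,0],[0,0,0,1.2,3.4,-0.1,0],[0,0,0,1.1,3.4,-0.1,0],[0,0,0,1,3,0,0],[0,0,0,0.7,2.2,0,0],[0,0,0,0,1,0,0],[0,0,0,0,0,0,0]]

```text
time: 37.8
ee_pos: [0.4894, 0.0758, 0.1301]
tcp_rot: [-180.0, -0.8, -177.7]
wrist_force: [0.0, -0.1, -0.5]
opening: 0.0126
```

```bash
python3 - <<'E'
from h import *
c=np.load("w17.npy",allow_pickle=True).item()
P=ray("wrist",[(277,178)],.1409+.006,c)[0]; d=np.linalg.norm(P[:2]-[.6549,-.2096]); print(d,"mid offset",.07-d)
go(.503,.1,.10,183)
E
```

```text
0.051987087258414916 mid offset 0.01801291274158509
t 37.8 pos [0.4894 0.0758 0.1301] rot [-179.98   -0.82 -177.72] F [ 0.  -0.1 -0.5] open 0.0126
turn rad [-0.0002 -0.0144 -0.0125] shift after turn cm [-1.48  2.35  3.01] norm 4.1 | before turn [-1.49  2.36  2.99]
```

>>> servo_tool:
  moves:
    - [[0,-0.014,-0.012,-0.6,0.8,0.3,0],[0,0,0,-0.6,0.9,0.8,0],[0,0,0,-0.3,0.5,0.8,0],[0,0,0,0,0.2,0.3,0],[0,0,0,0,0,0,0],[0,0,0,0,0,0,0]]

```text
time: 38.3
ee_pos: [0.5057, 0.0999, 0.1021]
tcp_rot: [-179.9, -0.2, -177.1]
wrist_force: [0.2, -0.4, -0.5]
opening: 0.0122
```

```bash
python3 - <<'E'
from h import *
go(.505,.1,.014,183)
im=imaging.camera("wrist"); cv2.imwrite("pics/w18.png",im)
E
```

```text
t 38.3 pos [0.5057 0.0999 0.1021] rot [-1.7990e+02 -1.6000e-01 -1.7711e+02] F [ 0.2 -0.4 -0.5] open 0.0122
turn rad [-0.0017 -0.0028 -0.0018] shift after turn cm [0.07 0.01 8.81] norm 8.81 | before turn [0.04 0.03 8.81]
```

View pics/w18.png

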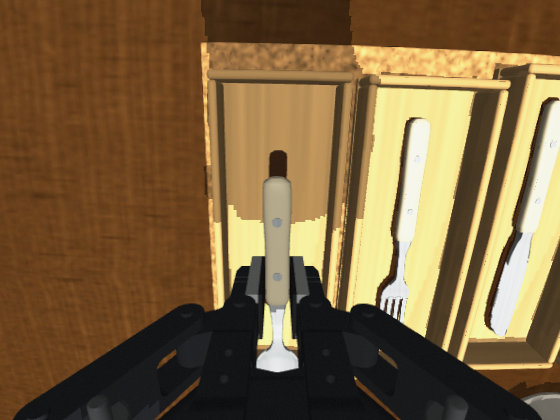

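Teaspoon is aligned with its outline (278,150). Lowering.

>>> servo_tool:
  moves:
    - [[-0.001,-0.002,0,0,0,1,0],[0,0,0,0,0,2,0],[0,0,0,0,0,2,0],[0,0,0,0,0,1.5,0],[0,0,0,0,0,0.5,0],[0,0,0,0,0,0,0]]

```text
time: 38.85
ee_pos: [0.5065, 0.0979, 0.0289]
tcp_rot: [-180.0, 0.2, -177.3]
wrist_force: [0.1, -0.1, -0.3]
opening: 0.0124
```

```bash
python3 - <<'E'
from h import *
go(.505,.1,.014,183)
E
```

```text
t 38.85 pos [0.5065 0.0979 0.0289] rot [-1.7998e+02  1.7000e-01 -1.7728e+02] F [ 0.1 -0.1 -0.3] open 0.0124
turn rad [-0.0003  0.0029 -0.0049] shift after turn cm [0.14 0.22 1.49] norm 1.51 | before turn [0.15 0.22 1.49]
```

>>> servo_tool:
  moves:
    - [[0,0.003,-0.005,0.1,0.1,0.6,0],[0,0,0,0,0.1,0.6,0],[0,0,0,0,0,0.3,0],[0,0,0,0,0,0,0],[0,0,0,0,0,0,0]]

```text
time: 39.27
ee_pos: [0.5065, 0.0999, 0.0146]
tcp_rot: [180.0, 0.1, -177.0]
wrist_force: [0.3, -0.5, 0.4]
opening: 0.0122
```

```bash
python3 - <<'E'
from h import *
go(.505,.1,.014,183)
E
```

```text
t 39.27 pos [0.5065 0.0999 0.0146] rot [ 1.8000e+02  1.4000e-01 -1.7699e+02] F [ 0.3 -0.5  0.4] open 0.0122
turn rad [0.0001 0.0024 0.0001] shift after turn cm [0.14 0.02 0.06] norm 0.16 | before turn [0.15 0.02 0.06]
```

>>> servo_tool:
  moves:
    - [[0,0.002,0,0,0,0.1,0],[0,0,0,0,0,0,0],[0,0,0,0,0,0,3.2],[0,0,0,0,0,0,3.2],[0,0,0,0,0,0,3.2],[0,0,0,0,0,-1,3.2],[0,0,0,0,0,-3,3.2],[0,0,0,0,0,-3,3.2],[0,0,0,0,0,-3,3.2],[0,0,0,0,0,-3,4],[0,0,0,0,0,-2,4],[0,0,0,0,0,0,4]]

```text
time: 40.27
ee_pos: [0.5051, 0.0996, 0.1749]
tcp_rot: [180.0, 0.0, -177.0]
wrist_force: [-0.3, 0.1, -0.6]
opening: 0.0397
```

>>> servo_tool:
  moves:
    - [[0,0,0,0.5,-1,-0.5,4],[0,0,0,1,-2,-1,4],[0,0,0,1.5,-2,-1,4],[0,0,0,1,-2,-0.5,4],[0,0,0,0,-1,0,4],[0,0,0,0,0,0,4],[0,0,0,0,0,0,4]]

```text
time: 40.85
ee_pos: [0.466, 0.0128, 0.2073]
tcp_rot: [-180.0, 0.1, -176.9]
wrist_force: [0.3, 0.3, -0.1]
opening: 0.04
```

```bash
python3 - <<'E'
from h import *
go(.505,.1,.2,183)
im=imaging.camera("wrist"); cv2.imwrite("pics/w19.png",im)
s=imaging.camera("side"); cv2.imwrite("pics/s19.png",cv2.resize(s[150:345,120:400],None,fx=2.8,fy=2.8,interpolation=cv2.INTER_CUBIC))
E
```

```text
t 40.85 pos [0.466  0.0128 0.2073] rot [-1.7999e+02  8.0000e-02 -1.7692e+02] F [ 0.3  0.3 -0.1] open 0.04
turn rad [-0.0002  0.0014  0.0013] shift after turn cm [-4.35  8.51  0.73] norm 9.58 | before turn [-4.36  8.5   0.74]
```

View pics/w19.png

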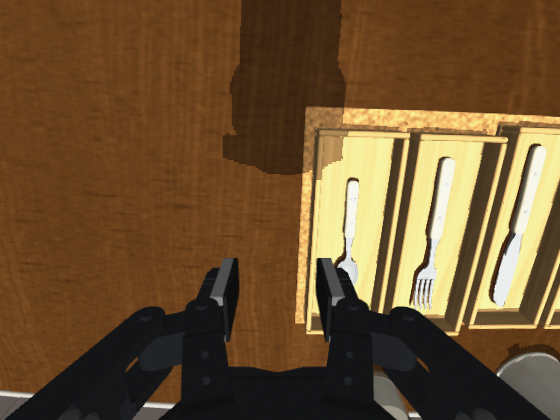

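View pics/s19.png

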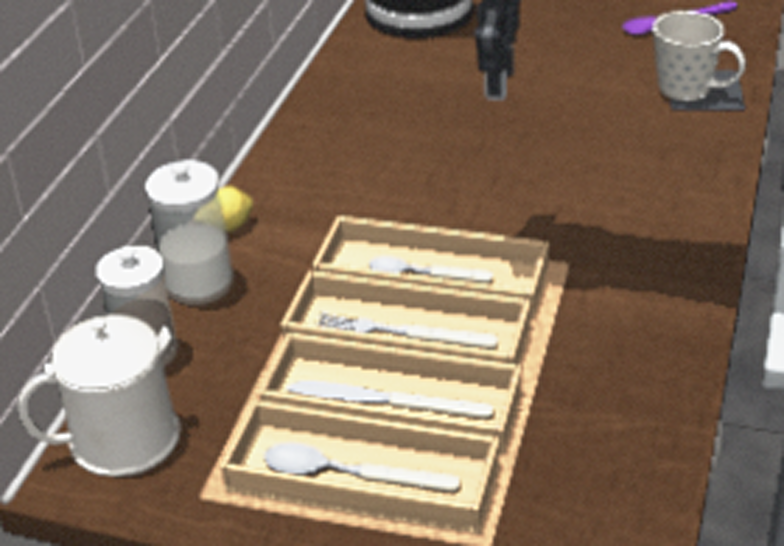

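Both views show all four pieces lying flat on their own outlines, heads matching. The jar and mug are untouched and the gripper is clear.

```bash
python3 -c "
from workcell import bot
print(bot.job_done())"
```

```text
the job is handed in; nothing more can be done
None
```

The knife, fork, big spoon and teaspoon each lie in their own box, placed in that order. I handed the job in at about 41 s of the 125 s.

- **Final check:** the last side view shows all four pieces flat, right way up and covering their own outlines with heads matching. The wrist view agrees for the teaspoon, fork and knife; the spoon was out of its frame, but looked right just after release. The gripper was open and clear, and the jar, mug and purple spoon stood where they were.
- **What went wrong:** on the first carry of the knife, joint 6 reached its 180° limit and the tool tilted about 6°. I laid the knife back on the worktop, turned the gripper half a turn and picked it up again. The fork and spoons used that same half-turned grasp.
- **Disagreements:** box centres from rims and outlines differed by 4 to 12 mm. I aimed mostly by the outlines.
- **Forces:** wrist forces read between moves stayed under about 2 N.

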